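# Wash the gearbox hubs in the lift-platform parts washer

## Task

Wash the gearbox hubs that are on the white board: stand them all upright on the washer's lift platform, push the valve lever over away from you as far as it goes so the platform goes right down, hold it there for at least three seconds, then let the lever spring back and the platform rise. After that stand every hub on its flange, flat on the sloped drain shelf, and leave the other things where they are.

Things in the scene. Friction and masses are not known exactly. Their poses are not given: they have to be found in the camera images.
- hub1_mid (a point): greasy light-alloy gearbox hub, one of up to four alike (two or three are there, the others are absent), about 0.28 kg: a plain round barrel 46 mm across standing on a round foot flange 66 mm across and 14 mm thick, 80 mm tall in all; the point is the centre, half-way up (40 mm above the underside), z along the hub's axis, up when it stands on its flange; starts upright on the white board
- hub2_mid (a point): greasy light-alloy gearbox hub, one of up to four alike (two or three are there, the others are absent), about 0.28 kg: a plain round barrel 46 mm across standing on a round foot flange 66 mm across and 14 mm thick, 80 mm tall in all; the point is the centre, half-way up (40 mm above the underside), z along the hub's axis, up when it stands on its flange; starts upright on the white board
- hub3_mid (a point): greasy light-alloy gearbox hub, one of up to four alike (two or three are there, the others are absent), about 0.28 kg: a plain round barrel 46 mm across standing on a round foot flange 66 mm across and 14 mm thick, 80 mm tall in all; the point is the centre, half-way up (40 mm above the underside), z along the hub's axis, up when it stands on its flange; starts upright on the white board
- hub4_mid (a point): greasy light-alloy gearbox hub, one of up to four alike (two or three are there, the others are absent), about 0.28 kg: a plain round barrel 46 mm across standing on a round foot flange 66 mm across and 14 mm thick, 80 mm tall in all; the point is the centre, half-way up (40 mm above the underside), z along the hub's axis, up when it stands on its flange; starts upright on the white board
- washer: grey bench parts washer: open tank 230 mm (x) by 340 mm (y) outside, walls 6 mm, rim 180 mm above the bench; lift platform inside, valve and lever on the left (+y) end, drain shelf on the right end. Origin on the bench under the tank's centre; x away from the robot (yaw within 0.1 rad), y to the left, z up
- lift_top (a point): centre of the top face of the lift platform, a flat perforated steel plate 204 mm (x) by 314 mm (y) that fills the tank; axes as the washer's. Up, it lies 158 mm above the bench, 22 mm below the rim. It is spring-borne: pressed with more than about 4 N it may sink. It carries all hubs easily
- lift (a joint): how far the lift platform is down, m: 0 up (rest), about 0.078 with the lever at its stop. The platform follows the lever, and rises by itself in one to three seconds when the lever is let go
- lever (a joint): angle of the spring-centred valve lever, rad: 0 upright (rest; it springs back here, slowly, with the platform), positive leaning along the washer's +x, away from the robot, stop at 0.6. It is blocked towards the robot (the platform is at its top stop). Platform down 0.13 m per rad. Damped; 10 to 20 N at the knob hold it at the stop, more when moved fast
- lever_knob (a point): centre of the lever's black ball knob, 32 mm across, on a bare steel rod 12 mm thick; 170 mm from the pivot, which lies 90 mm above the bench straight below the upright knob, its axis along the washer's y. z along the rod, upwards; the frame turns with the lever
- shelf: sloped drain shelf on the right (-y) end of the washer: origin at the centre of its top face, about 208 mm above the bench; 280 mm along its x (the washer's x) by 115 mm along its y, its +y side (next to the tank) lower, slope 0.26 rad (15 degrees); z is square to its face. Upturned edges 4 mm thick and 12 mm high all round, so 272 by 107 mm free inside
- gear: bystander on the white board: dark steel gear lying flat, about 100 mm across, 27 mm high; origin at the centre of its underside
- bearing: bystander on the white board: steel bearing lying flat, 80 mm across, 20 mm high; origin at the centre of its underside
- spray_can: bystander: standing spray can, 64 mm across, 190 mm high; origin at the centre of its underside
- oil_jug: bystander: grey oil bottle, 90 mm across, 200 mm high; origin at the centre of its underside
- spanner: bystander: steel spanner lying flat, 190 mm long, at the right of the washer; origin on the bench at its middle
- washer_tray: bystander: open blue tray 110 x 150 x 50 mm; behind the washer; origin at the centre of its underside
- hammer: bystander: hammer, 270 mm long, lying at the left of the board
Not all that is in view belongs to the job. Leave any green look-alike of the part that bears hub1_mid alone.

How it is judged:
On the way, in this order (a step that is already met when the one before it is completed fails the run):
1. every hub stands upright on the lift platform, released, with the platform up and the lever upright (z of hub1_mid in the frame of lift_top between 0.03 and 0.05 m and x of hub1_mid in the frame of lift_top between -0.095 and 0.095 m and y of hub1_mid in the frame of lift_top between -0.145 and 0.145 m and angle between each of hub1_mid, hub2_mid, hub3_mid, hub4_mid's own z axis and vertical below 0.15 rad and z of hub2_mid in the frame of lift_top between 0.03 and 0.05 m and x of hub2_mid in the frame of lift_top between -0.095 and 0.095 m and y of hub2_mid in the frame of lift_top between -0.145 and 0.145 m and z of hub3_mid in the frame of lift_top between 0.03 and 0.05 m and x of hub3_mid in the frame of lift_top between -0.095 and 0.095 m and y of hub3_mid in the frame of lift_top between -0.145 and 0.145 m and z of hub4_mid in the frame of lift_top between 0.03 and 0.05 m and x of hub4_mid in the frame of lift_top between -0.095 and 0.095 m and y of hub4_mid in the frame of lift_top between -0.145 and 0.145 m and value of joint lift below 0.012 m and value of joint lever between -0.1 and 0.1 rad and contact force between the fingers and hub1 below 0.3 N and contact force between the fingers and hub2 below 0.3 N and contact force between the fingers and hub3 below 0.3 N and contact force between the fingers and hub4 below 0.3 N), for 0.3 s.
2. with all hubs on it, the platform is held right down (within 9 mm of its lowest) by the lever for about three seconds (z of hub1_mid in the frame of lift_top between 0.03 and 0.05 m and x of hub1_mid in the frame of lift_top between -0.095 and 0.095 m and y of hub1_mid in the frame of lift_top between -0.145 and 0.145 m and angle between each of hub1_mid, hub2_mid, hub3_mid, hub4_mid's own z axis and vertical below 0.15 rad and z of hub2_mid in the frame of lift_top between 0.03 and 0.05 m and x of hub2_mid in the frame of lift_top between -0.095 and 0.095 m and y of hub2_mid in the frame of lift_top between -0.145 and 0.145 m and z of hub3_mid in the frame of lift_top between 0.03 and 0.05 m and x of hub3_mid in the frame of lift_top between -0.095 and 0.095 m and y of hub3_mid in the frame of lift_top between -0.145 and 0.145 m and z of hub4_mid in the frame of lift_top between 0.03 and 0.05 m and x of hub4_mid in the frame of lift_top between -0.095 and 0.095 m and y of hub4_mid in the frame of lift_top between -0.145 and 0.145 m and value of joint lift above 0.068 m and value of joint lever above 0.5 rad), for 2.8 s.
3. the lever has been let go and is upright again, the platform is up, the hubs still stand on it (z of hub1_mid in the frame of lift_top between 0.03 and 0.05 m and x of hub1_mid in the frame of lift_top between -0.095 and 0.095 m and y of hub1_mid in the frame of lift_top between -0.145 and 0.145 m and angle between each of hub1_mid, hub2_mid, hub3_mid, hub4_mid's own z axis and vertical below 0.15 rad and z of hub2_mid in the frame of lift_top between 0.03 and 0.05 m and x of hub2_mid in the frame of lift_top between -0.095 and 0.095 m and y of hub2_mid in the frame of lift_top between -0.145 and 0.145 m and z of hub3_mid in the frame of lift_top between 0.03 and 0.05 m and x of hub3_mid in the frame of lift_top between -0.095 and 0.095 m and y of hub3_mid in the frame of lift_top between -0.145 and 0.145 m and z of hub4_mid in the frame of lift_top between 0.03 and 0.05 m and x of hub4_mid in the frame of lift_top between -0.095 and 0.095 m and y of hub4_mid in the frame of lift_top between -0.145 and 0.145 m and value of joint lift below 0.012 m and value of joint lever between -0.1 and 0.1 rad and contact force between each of the arm, the fingers and lever below 0.2 N), for 0.2 s.
At the end, for the whole second after the job is handed in: every hub that is there stands on its flange, square to the sloped drain shelf within about 7 degrees, inside its edges, at rest; the lever is upright (within 0.1 rad) and the platform is up (within 12 mm) (z of hub1_mid in the frame of shelf between 0.032 and 0.048 m and x of hub1_mid in the frame of shelf between -0.13 and 0.13 m and y of hub1_mid in the frame of shelf between -0.045 and 0.045 m and angle between the z axis of each of hub1_mid, hub2_mid, hub3_mid, hub4_mid and the z axis of shelf, either way round below 0.12 rad and linear speed of each of hub1, hub2, hub3, hub4 below 0.02 m/s and z of hub2_mid in the frame of shelf between 0.032 and 0.048 m and x of hub2_mid in the frame of shelf between -0.13 and 0.13 m and y of hub2_mid in the frame of shelf between -0.045 and 0.045 m and z of hub3_mid in the frame of shelf between 0.032 and 0.048 m and x of hub3_mid in the frame of shelf between -0.13 and 0.13 m and y of hub3_mid in the frame of shelf between -0.045 and 0.045 m and z of hub4_mid in the frame of shelf between 0.032 and 0.048 m and x of hub4_mid in the frame of shelf between -0.13 and 0.13 m and y of hub4_mid in the frame of shelf between -0.045 and 0.045 m and value of joint lift below 0.012 m and value of joint lever between -0.1 and 0.1 rad); the robot touches nothing.
It fails at once if a bystander (gear, bearing, spray can, oil bottle, spanner, tray, hammer) is shifted more than 40 mm (distance of any of gear, bearing, spray_can, oil_jug, spanner, washer_tray, hammer from where it was at the start of the episode above 0.04 m).
Of hub1, hub2, hub3, hub4 only 2 to 3 are there at a start; the rules pass over those that are not, and their reading is None.
At some moment in a run one of hub1, hub2, hub3, hub4 may be knocked a few centimetres aside while the robot is not near it.
It also fails if it takes over 210 s, if anything falls off the work surface, if the arm or the gripper's body presses on something with over 40 N, if the wrist force passes 120 N, or if a joint passes its speed limit or range.

## Robot

A 6-joint arm with a two-finger parallel gripper is mounted at the origin on the work surface. World frame = base frame: x ahead of the robot, y to its left, z up, the work surface at z = 0. Lengths are in m, angles in rad, forces in N, time in s.
With the tool pointing down it reaches from about 0.3 to 0.875 m from the base axis. Payload 6.4 kg.
Tool frame: the origin (TCP) lies midway between the tips of the shut fingers; the grasp point (between the pads) lies 19 mm behind it; z points along the fingers, y is the direction in which the jaws open and shut (so a half turn about z gives the same grasp; the last joint's range is limited). The gripper opens to 85 mm and grips with 20 to 120 N. Pads are 22 mm wide; open, the fingers measure 114 mm over their backs; the gripper's body (76 mm by 85 mm) begins 54 mm behind the grasp point. The pads swing forward as they close: fully open they stand 13 mm farther back than shut.
Start: joints at [1.024, 0.181, 1.607, -0, 1.354, -0.206], TCP at [0.192, 0.542, 0.209] pointing down, gripper open.
Joint ranges: [-2.99, 2.99], [-0.89, 2.07], [0.3, 2.58], [-1.14, 4.28], [0, 2.63], [-3.12, 3.12]. Speed limits (rad/s): [2.57, 2.57, 3.01, 3.14, 3.14, 3.14].

## Interface

Orientations are given as a unit quaternion [w, x, y, z].
In Python, from bench import get_obs, camera, hand_in gives the robot as it stands.
- The arm moves only by the tool drive_tool, never from a script. Its argument "deltas" is a list of rows, each a list of 2 entries, a list of its own where there are three numbers: the shift along the world's x, y, z in m, then the turn about the world's z in rad. A call has 1 to 10 rows; each row shifts and turns the pose as measured when the row begins; what a row does not reach is not made up. A row lasts 1/10 s, in which the tool goes at most 50 mm and 8.59 degrees, less where a joint would pass 70% of its speed; a pose out of reach is approached as far as the arm can. A call is refused whole if a number of a shift passes 0.05 or a number of a turn 0.15, either way. A call with a gripper value outside its range is refused whole. "gripper" is the opening, from 0 (shut) to 1 (fully open), set as the call begins (left out, the last holds). The fingers move at their own pace and stop on an object; the grip force is fixed at half the most. Time passes only in rows, so rows that do not move let the fingers close. It gives the time, the measured TCP pose, the force and the opening at its end, in the units of the state.
- get_obs(): the state, without advancing time (a new reading comes with each control period).
- camera(name): name is "scene" or "top" or "wrist"; returns a dict with "frame" (384x512x3 uint8, red, green, blue), "fx", "fy", "cx", "cy" (pixels), "eye" and "attitude" of the camera in the world. Camera axes: x right, y down, z forward; pixel columns grow to the right and rows downward; lengths in m; the calibration is good to about 2 mm. A picture is of the moment at which its call begins. There is no depth.
- hand_in(): hands the job in, once; it reports no verdict.
The state is a dict: "time_s": time; "q": joint angles; "dq": joint speeds; "joint_efforts": joint torques, N m; "eef_pos": TCP position; "eef_rot": TCP orientation; "wrist_force": force on the tool from outside, world axes, zero at the start; "torque": the same for the moment, N m; "opening": opening from 0.0 (shut) to 1.0 (fully open).
Only numpy, scipy, OpenCV 4.12 (cv2) and the standard library are available. Lean on these libraries where they do the work, as an engineer would, in place of code of your own. Each camera call takes 0.05 s, during which the arm holds its last target.

## Working session

There is one attempt and no reset: what is moved stays moved. The work goes in short steps, Python scripts to look and compute and a tool call to move; the robot and the scene stay as the last step left them, time stands still between calls to the robot, and variables do not carry over. Pictures are saved under pics/ and viewed, and the job is handed in when it is done.

Besides the shell and the picture viewer there is one more tool, called after "Request:" as name(argument=value, ...), one argument or row to a line, values as JSON. drive_tool: Moves the arm, as the interface text tells. Its arguments: {"type":"object","properties":{"deltas":{"type":"array","items":{"type":"array"}},"gripper":{"type":"number"}},"required":["deltas"]}

```bash
mkdir -p pics; ls; cat > h.py <<'E'
import numpy as np, cv2
from scipy.spatial.transform import Rotation as R
from bench import get_obs, camera, hand_in
def snap(n,f):
    c=camera(n); cv2.imwrite('pics/'+f+'.png',c['frame'][:,:,::-1]); return c
def Rm(c):
    a=np.array(c['attitude'],float)
    if a.shape==(3,3): return a
    return R.from_quat(a[[1,2,3,0]]).as_matrix()
def ray(c,u,v):
    d=Rm(c)@np.array([(u-c['cx'])/c['fx'],(v-c['cy'])/c['fy'],1]); return np.array(c['eye']),d
def onz(c,u,v,z):
    e,d=ray(c,u,v); return e+d*(z-e[2])/d[2]
def proj(c,p):
    q=Rm(c).T@(np.array(p)-np.array(c['eye'])); return np.array([c['cx']+c['fx']*q[0]/q[2],c['cy']+c['fy']*q[1]/q[2]])
E
python3 - <<'E'
from h import *
for n in ['scene','top','wrist']:
    c=snap(n,n+'0'); print(n,c['fx'],c['fy'],c['cx'],c['cy'],c['eye'],c['attitude'])
print(get_obs())
E
```

```text
pics
scene 420.0454902271472 420.0454902271472 248.8755281959706 191.82015401572008 [1.60849894 0.30111351 1.26104441] [-0.24979252  0.59179476  0.70361135 -0.30383173]
top 489.3207570611371 489.3207570611371 249.4624430373167 191.68171196653228 [0.26621932 0.09912784 1.93789064] [ 0.04781211 -0.69958505  0.71183023 -0.03990584]
wrist 280.2651337022028 280.2651337022028 260.6804027396339 190.085047913858 [0.1289913  0.56389207 0.37306814] [0.11182934 0.80899582 0.57187305 0.07733803]
{'time_s': 0.15, 'q': array([ 1.02372742e+00,  1.81406313e-01,  1.60775599e+00,  3.54793862e-05,
        1.35380008e+00, -2.06313358e-01]), 'dq': array([ 7.17870747e-04, -1.79492403e-03, -3.17940154e-03,  2.11201432e-04,
       -3.87874899e-04, -6.99432050e-05]), 'joint_efforts': array([ 4.96831526e-04, -4.45266330e+01, -3.51691854e+01, -1.60756663e-04,
        5.81603104e-03, -2.08700658e-05]), 'eef_pos': array([0.19190876, 0.54156009, 0.20818171]), 'eef_rot': array([-2.68030864e-04,  1.69558400e-01,  9.85519903e-01, -6.30474639e-04]), 'wrist_force': array([-0.19899968,  0.04424849, -0.09899718]), 'torque': array([0.04064162, 0.00113969, 0.02523326]), 'opening': 1.0026303153217846}
```

View pics/scene0.png

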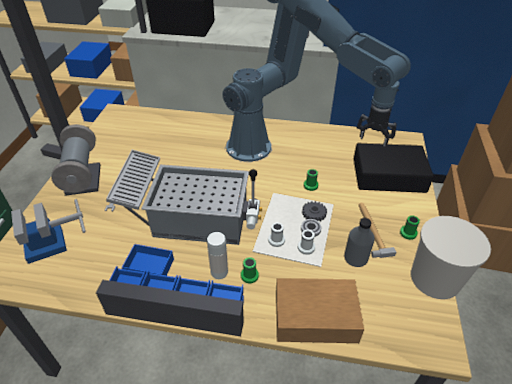

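View pics/top0.png

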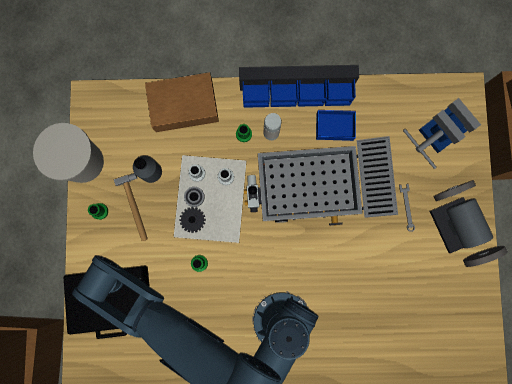

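View pics/wrist0.png

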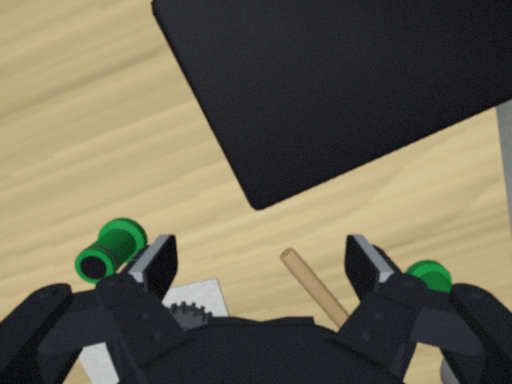

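Two silver hubs are visible on the board: top (195,171) and (225,176), scene (308,241) and (277,232). Things that could be mistaken for them:
- bearing at top (194,196)
- gear at top (192,219)
- green look-alikes at top (244,132), (97,211) and (199,263)
- spray can at top (272,126)

Next I'll check the choice in a close crop.

```bash
python3 - <<'E'
import cv2,numpy as np
t=cv2.imread('pics/top0.png'); s=cv2.imread('pics/scene0.png')
a=cv2.resize(t[115:255,165:275],None,fx=4,fy=4,interpolation=cv2.INTER_CUBIC)
b=cv2.resize(s[160:270,235:345],(440,440),interpolation=cv2.INTER_CUBIC)
cv2.imwrite('pics/cropA.png',a);cv2.imwrite('pics/cropB.png',b)
c=cv2.resize(t[125:240,240:405],None,fx=4.5,fy=4.5,interpolation=cv2.INTER_CUBIC)
cv2.imwrite('pics/cropC.png',c)
E
```

```text
(no output)
```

View pics/cropA.png

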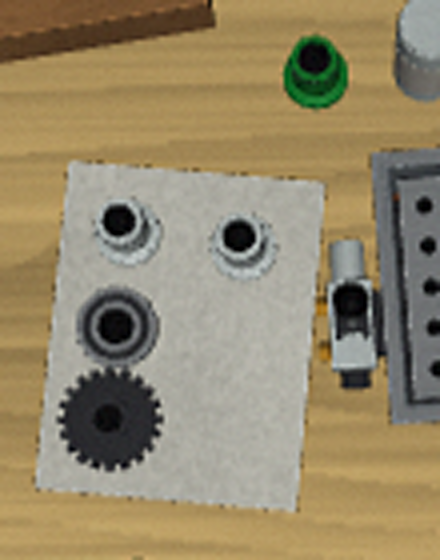

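View pics/cropB.png

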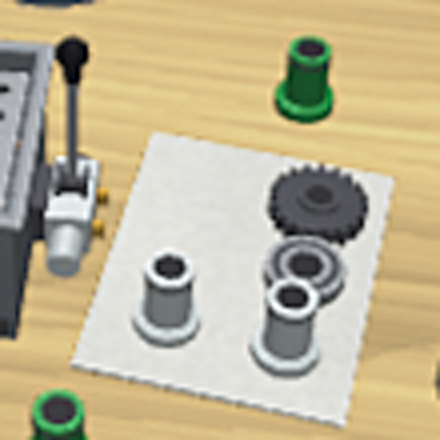

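View pics/cropC.png

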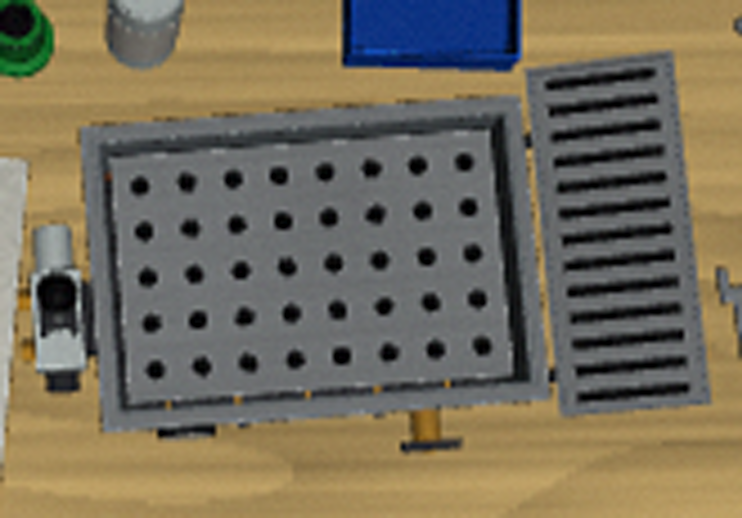

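Crops confirm two silver hubs (bore centres at top ≈ (194.8,169.8) and (225,174)); the green ones are the look-alikes. Next I'll measure hubs, tank, knob and shelf.

```bash
python3 - <<'E'
from h import *
from scipy.ndimage import label
c=camera('top'); s=camera('scene')
def dark(c,box,th=70):
    u0,u1,v0,v1=box; g=c['frame'][v0:v1,u0:u1].max(2).astype(int)
    n,l,st,ce=cv2.connectedComponentsWithStats((g<th).astype(np.uint8))
    return [(st[i,4],ce[i][0]+u0,ce[i][1]+v0) for i in range(1,n) if st[i,4]>5]
def tri(a,b):
    e1,d1=ray(c,*a);e2,d2=ray(s,*b);d1/=np.linalg.norm(d1);d2/=np.linalg.norm(d2)
    A=np.stack([d1,-d2],1);t=np.linalg.lstsq(A,e2-e1,rcond=None)[0]
    p,q=e1+t[0]*d1,e2+t[1]*d2; return (p+q)/2,np.linalg.norm(p-q)
print('hubs top',dark(c,(185,240,160,185)))
print('hubs scene',dark(s,(268,320,215,250)), 'knob',dark(s,(245,262,165,182),60),dark(c,(246,262,180,205),60))
for k in dark(c,(185,240,160,185)): print(onz(c,k[1],k[2],0.078).round(4))
# tank: outer corners in crop C coordinates
f=lambda x,y:(x/4.5+240-.5*(1-1/4.5),y/4.5+125-.5*(1-1/4.5))
for n,p,z in [('FL',(82,129),.18),('FR',(519,97),.18),('NL',(104,430),.18),('NR',(550,400),.18),('sFL',(527,70),.193),('sFR',(673,53),.223),('sNL',(562,415),.193),('sNR',(710,402),.223)]:
    print(n,onz(c,*f(*p),z).round(4))
E
```

```text
hubs top [(np.int32(47), np.float64(194.3404255319149), np.float64(169.6595744680851)), (np.int32(50), np.float64(224.3), np.float64(173.58))]
hubs scene [(np.int32(33), np.float64(311.27272727272725), np.float64(217.3939393939394)), (np.int32(27), np.float64(277.0), np.float64(226.2962962962963)), (np.int32(32), np.float64(310.90625), np.float64(225.9375)), (np.int32(31), np.float64(307.83870967741933), np.float64(234.0))] knob [(np.int32(59), np.float64(252.61016949152543), np.float64(174.23728813559322))] [(np.int32(93), np.float64(252.27956989247312), np.float64(191.752688172043)), (np.int32(38), np.float64(259.2368421052632), np.float64(195.23684210526315))]
[0.5879 0.3292 0.078 ]
[0.5705 0.2138 0.078 ]
FL [0.6266 0.084  0.18  ]
FR [ 0.6463 -0.2711  0.18  ]
NL [0.3817 0.0711 0.18  ]
NR [ 0.3995 -0.2851  0.18  ]
sFL [ 0.6656 -0.2758  0.193 ]
sFR [ 0.6702 -0.3854  0.223 ]
sNL [ 0.3864 -0.2912  0.193 ]
sNR [ 0.3925 -0.3997  0.223 ]
```

```bash
cat > m.py <<'E'
from h import *
yaw=0.054; O=np.array([0.5135,-0.1003])
W=lambda x,y:O+np.array([x*np.cos(yaw)-y*np.sin(yaw),x*np.sin(yaw)+y*np.cos(yaw)])
def toW(p):
    d=np.array(p[:2])-O; return np.array([d[0]*np.cos(yaw)+d[1]*np.sin(yaw),-d[0]*np.sin(yaw)+d[1]*np.cos(yaw)])
def tri(c,a,s,b):
    e1,d1=ray(c,*a);e2,d2=ray(s,*b);d1/=np.linalg.norm(d1);d2/=np.linalg.norm(d2)
    t=np.linalg.lstsq(np.stack([d1,-d2],1),e2-e1,rcond=None)[0]
    p,q=e1+t[0]*d1,e2+t[1]*d2; return ((p+q)/2).round(4),np.linalg.norm(p-q).round(4)
E
python3 - <<'E'
from m import *
c=camera('top'); s=camera('scene')
print(tri(c,(194.34,169.66),s,(307.84,234.0)),tri(c,(224.3,173.58),s,(277,226.3)),'knob',tri(c,(252.28,190.5),s,(252.6,174.2)))
k=tri(c,(252.28,190.5),s,(252.6,174.2))[0]; print('knobW',toW(k))
print('plat',W(0,.045),W(0,-.075),'shelf',W(0,-.2385))
# hub flange bottom check scene crop: project
for h in [(0.588,.329),(.5705,.2138)]:
    print(proj(s,(*h,0)),proj(c,(*h,0)),proj(c,(*h,.014)),proj(s,(*h,.014)))
for x,y in [(-.102,-.157),(-.102,.157),(.102,.157),(.102,-.157)]:
    p=proj(c,(*W(x,y),.158)); print('plat',p,(p[0]-240)*4.5,(p[1]-125)*4.5)
t=c['frame'][155:190,180:245,::-1]; cv2.imwrite('pics/z.png',cv2.resize(t,None,fx=10,fy=10,interpolation=cv2.INTER_NEAREST))
E
```

```text
(array([0.5859, 0.3281, 0.0896]), np.float64(0.0007)) (array([0.5684, 0.2129, 0.0906]), np.float64(0.0001)) knob (array([0.4802, 0.1063, 0.2559]), np.float64(0.0001))
knobW [-0.02210048  0.20809618]
plat [ 0.51107118 -0.05536559] [ 0.51754803 -0.17519068] shelf [ 0.52637274 -0.33845235]
[305.83962826 249.90032521] [196.80754187 172.90906169] [196.38971065 172.34106471] [306.15740845 247.56872233]
[276.26093885 242.38875387] [225.5193828  176.69151088] [225.30560294 176.1495183 ] [276.39573858 240.05207519]
plat [354.06880465 208.43405649] 513.3096209366906 375.4532542222681
plat [268.03353148 214.58701088] 126.15089164221132 403.1415489542545
plat [263.87905442 159.61890098] 107.45574489622396 155.78505440638295
plat [348.7047974  153.51996048] 489.17158829086156 128.33982215337454
```

View pics/z.png

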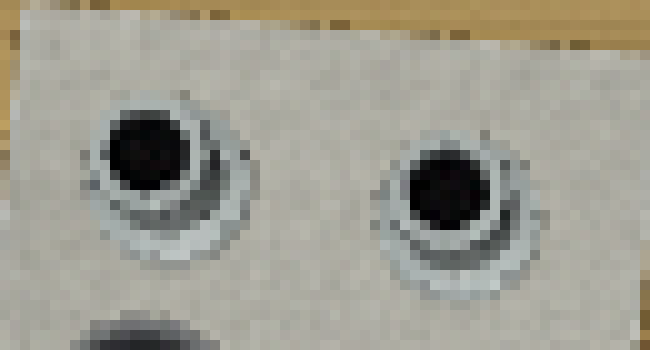

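Request:
drive_tool(
  deltas=[
    [[0.02, -0.02, 0.03], -0.147],
    [[0.03, -0.02, 0.02], -0.147],
    [[0.04, -0.02, 0], -0.147],
    [[0.04, -0.02, 0], -0.147],
    [[0.04, -0.02, 0], -0.147],
    [[0.04, -0.02, 0], -0.147],
    [[0.04, -0.02, 0], -0.147],
    [[0.04, -0.02, 0], -0.147],
    [[0.04, -0.02, 0], 0],
    [[0.03, -0.015, 0], 0],
  ],
  gripper=1.0,
)

```text
time_s: 1.35
eef_pos: [0.5599, 0.3395, 0.2614]
eef_rot: [-0.001, 0.698, 0.716, 0.002]
wrist_force: [0.6, 0.7, -0.3]
opening: 0.998
```

Request:
drive_tool(
  deltas=[
    [[0.027, -0.011, -0.01], 0.029],
    [[0, 0, 0], 0],
    [[0, 0, 0], 0],
  ],
)

```text
time_s: 1.65
eef_pos: [0.5922, 0.3239, 0.25]
eef_rot: [-0.001, 0.69, 0.724, 0.002]
wrist_force: [0.4, -0.5, 0.3]
opening: 0.998
```

```bash
python3 - <<'E'
from h import *
o=get_obs(); print(o['eef_pos'],o['eef_rot'])
c=snap('wrist','w1'); print(c['eye'])
for z in (0.08,.09): print(proj(c,(.587,.3285,z)))
E
```

```text
[0.59217139 0.32388876 0.24996542] [-0.00080007  0.69008103  0.72372935  0.00183256]
[0.58988585 0.39075812 0.41517266]
[255.38632668 165.6124394 ]
[255.24561818 167.16466921]
```

View pics/w1.png

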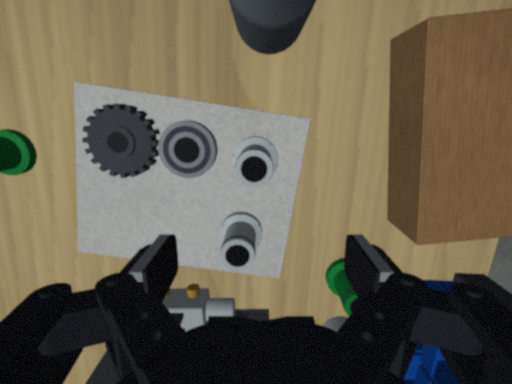

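The hubs show at wrist (255,168) and (238,255), as predicted. Descending on hub 1.

Request:
drive_tool(
  deltas=[
    [[-0.003, 0.002, -0.03], 0],
    [[-0.003, 0.002, -0.04], 0],
    [[0, 0, -0.04], 0],
    [[0, 0, -0.04], 0],
    [[0, 0, -0.03], 0],
    [[0, 0, 0], 0],
  ],
)

```text
time_s: 2.3
eef_pos: [0.5798, 0.3347, 0.0708]
eef_rot: [0.001, 0.687, 0.726, 0.006]
wrist_force: [-0.5, -0.4, 0.2]
opening: 0.997
```

```bash
python3 - <<'E'
from h import *
c=snap('wrist','w2'); o=get_obs();print(o['eef_pos'],o['wrist_force'])
E
```

```text
[0.58132828 0.33535926 0.07343292] [-0.27786842  0.31646135  0.0017091 ]
```

View pics/w2.png

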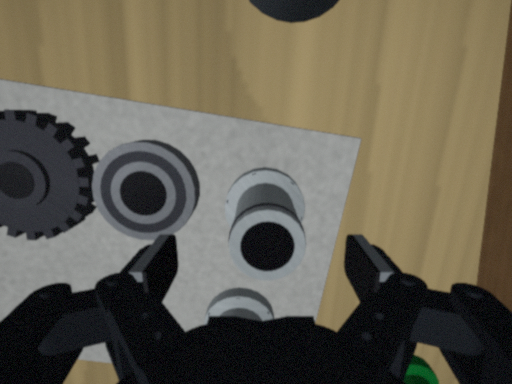

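Request:
drive_tool(
  deltas=[
    [[0.004, -0.006, -0.015], 0],
    [[0, 0, -0.01], 0],
    [[0, 0, 0], 0],
  ],
)

```text
time_s: 2.65
eef_pos: [0.5886, 0.3314, 0.0533]
eef_rot: [0.004, 0.686, 0.727, 0.012]
wrist_force: [-0.3, 0.7, -0.1]
opening: 0.996
```

Request:
drive_tool(
  deltas=[
    [[0, 0, 0], 0],
    [[0, 0, 0], 0],
    [[0, 0, 0], 0],
    [[0, 0, 0], 0],
    [[0, 0, 0], 0],
    [[0, 0, 0], 0],
  ],
  gripper=0.0,
)

```text
time_s: 3.25
eef_pos: [0.5906, 0.3319, 0.0567]
eef_rot: [0.005, 0.687, 0.727, 0.014]
wrist_force: [0.4, 0.2, -1.0]
opening: 0.494
```

Request:
drive_tool(
  deltas=[
    [[0, 0, 0.02], 0],
    [[0, 0, 0.04], 0],
    [[0, 0, 0.04], 0],
    [[0, 0, 0.04], 0],
    [[0, 0, 0.04], 0],
    [[0, 0, 0.03], 0],
    [[0, 0, 0], 0],
  ],
)

```text
time_s: 3.95
eef_pos: [0.5845, 0.3295, 0.2674]
eef_rot: [0.002, 0.687, 0.727, 0.008]
wrist_force: [-0.2, -0.4, -1.8]
opening: 0.494
```

```bash
python3 - <<'E'
from h import *
c=snap('wrist','w3'); o=get_obs();print(o['eef_pos'],o['eef_rot'],o['wrist_force'],o['dq'])
r=R.from_quat(o['eef_rot'][[1,2,3,0]]).as_matrix();print(r.round(3))
c=snap('scene','s3')
E
```

```text
[0.58349821 0.32917262 0.2645646 ] [0.00088057 0.6867533  0.72686135 0.00645902] [ 0.81667689  0.15681534 -1.97974185] [-1.13766329e-03  4.56534473e-02  6.61634742e-02  3.37105156e-05
 -1.79366863e-02 -8.45590951e-04]
[[-0.057  0.998  0.01 ]
 [ 0.998  0.057  0.008]
 [ 0.008  0.011 -1.   ]]
```

View pics/s3.png

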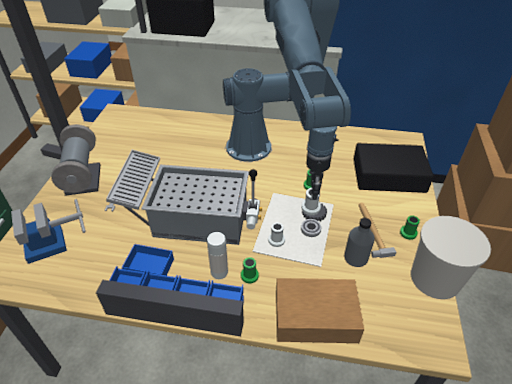

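```bash
python3 - <<'E'
from h import *
o=get_obs(); s=camera('scene'); f=s['frame'][180:230,290:340,::-1]
cv2.imwrite('pics/z2.png',cv2.resize(f,None,fx=12,fy=12,interpolation=cv2.INTER_NEAREST))
p=o['eef_pos'];print(p)
for d in (.045,.05,.055,.06):
    # lowest visible point of bottom rim = nearest side to camera
    q=np.array([proj(s,(p[0]+.033*np.cos(a),p[1]+.033*np.sin(a),p[2]-d)) for a in np.linspace(0,6.28,60)])
    print(d,'bottom v',q[:,1].max(),'u',q[:,0].min(),q[:,0].max())
E
```

```text
[0.58231213 0.32869196 0.26169119]
0.045 bottom v 216.13344348769823 u 301.6367939626382 320.91585001343793
0.05 bottom v 217.13907826422422 u 301.523141330585 320.75570116201357
0.055 bottom v 218.13985784880302 u 301.4100274749033 320.59631478662277
0.06 bottom v 219.13581731796765 u 301.29744857350516 320.4376854549224
```

View pics/z2.png

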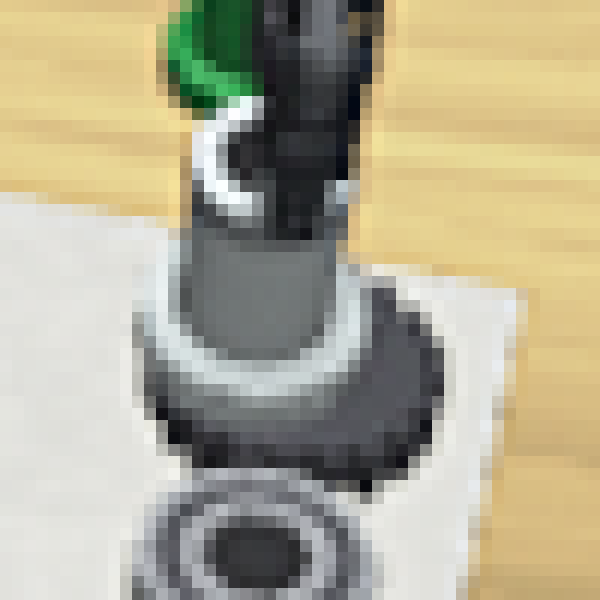

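Request:
drive_tool(
  deltas=[
    [[0, -0.02, 0.015], 0],
    [[0, -0.04, 0.01], 0],
    [[0, -0.045, 0], 0],
    [[0, -0.045, 0], 0],
    [[0, -0.045, 0], 0],
    [[0, -0.045, 0], 0],
    [[-0.005, -0.045, 0], 0],
    [[-0.02, -0.045, 0], 0],
    [[-0.02, -0.045, 0], 0],
    [[-0.01, -0.045, 0], 0],
  ],
)

```text
time_s: 5.1
eef_pos: [0.5123, -0.1033, 0.2635]
eef_rot: [-0.014, 0.684, 0.729, -0.01]
wrist_force: [0.5, 0.2, -1.9]
opening: 0.491
```

Request:
drive_tool(
  deltas=[
    [[0, -0.035, 0], 0],
    [[0, 0, 0], 0],
    [[0, 0, 0], 0],
  ],
)

```text
time_s: 5.4
eef_pos: [0.5062, -0.1462, 0.2587]
eef_rot: [-0.018, 0.688, 0.726, -0.013]
wrist_force: [0.1, -0.5, -3.5]
opening: 0.492
```

Request:
drive_tool(
  deltas=[
    [[0.006, -0.015, -0.015], 0],
    [[0.005, -0.012, -0.015], 0],
    [[0, 0, 0], 0],
    [[0, 0, 0], 0],
  ],
)

```text
time_s: 5.8
eef_pos: [0.5159, -0.171, 0.2246]
eef_rot: [-0.021, 0.687, 0.726, -0.013]
wrist_force: [0.5, -0.8, -2.3]
opening: 0.495
```

```bash
python3 - <<'E'
from h import *
o=get_obs(); print(o['eef_pos'],o['wrist_force'],o['dq'].round(3)); print(R.from_quat(o['eef_rot'][[1,2,3,0]]).as_matrix().round(3))
s=snap('scene','s4'); f=s['frame'][140:240,140:260,::-1]
cv2.imwrite('pics/z3.png',cv2.resize(f,None,fx=6,fy=6,interpolation=cv2.INTER_CUBIC))
E
```

```text
[ 0.51587772 -0.17099804  0.22460334] [ 0.48740654 -0.78123641 -2.32316789] [ 0.003  0.021  0.014 -0.003 -0.008 -0.   ]
[[-0.056  0.997 -0.048]
 [ 0.998  0.056  0.01 ]
 [ 0.013 -0.047 -0.999]]
```

View pics/z3.png

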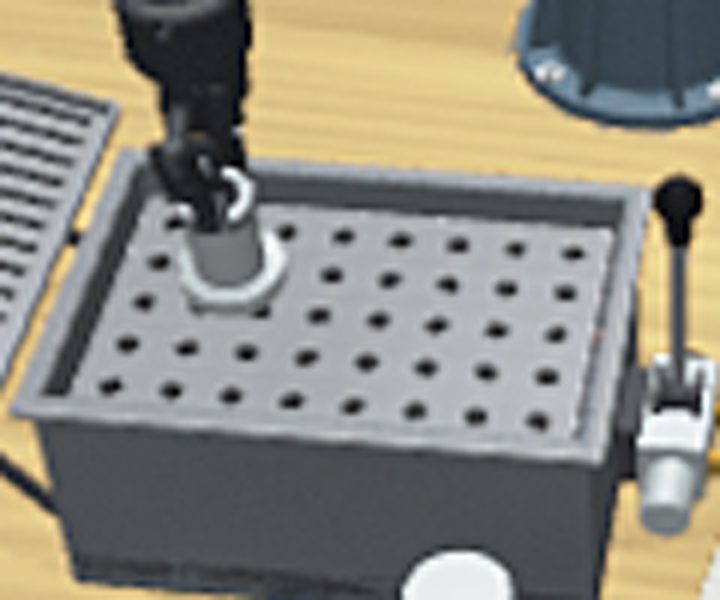

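Request:
drive_tool(
  deltas=[
    [[0, 0, -0.005], 0],
    [[0, 0, -0.005], 0],
    [[0, 0, -0.003], 0],
    [[0, 0, 0], 0],
  ],
)

```text
time_s: 6.25
eef_pos: [0.5163, -0.1689, 0.2118]
eef_rot: [-0.02, 0.686, 0.727, -0.013]
wrist_force: [-0.1, 1.0, -3.0]
opening: 0.493
```

Request:
drive_tool(
  deltas=[
    [[0, 0, -0.003], 0],
    [[0, 0, -0.002], 0],
  ],
)

```text
time_s: 6.45
eef_pos: [0.5169, -0.1698, 0.2095]
eef_rot: [-0.018, 0.686, 0.728, -0.013]
wrist_force: [-5.6, -0.2, 11.7]
opening: 0.493
```

Request:
drive_tool(
  deltas=[
    [[0, 0, 0.002], 0],
    [[0, 0, 0.001], 0],
  ],
)

```text
time_s: 6.65
eef_pos: [0.5173, -0.1702, 0.2137]
eef_rot: [-0.017, 0.686, 0.728, -0.013]
wrist_force: [0.4, -0.2, -2.5]
opening: 0.489
```

Request:
drive_tool(
  deltas=[
    [[0, 0, 0], 0],
    [[0, 0, 0], 0],
    [[0, 0, 0], 0],
    [[0, 0, 0], 0],
    [[0, 0, 0], 0],
  ],
  gripper=1.0,
)

```text
time_s: 7.15
eef_pos: [0.518, -0.1705, 0.2144]
eef_rot: [-0.016, 0.686, 0.728, -0.012]
wrist_force: [-0.1, -0.2, 0.4]
opening: 1.003
```

Request:
drive_tool(
  deltas=[
    [[0, 0, 0.015], 0],
    [[0, 0, 0.04], 0],
    [[0, 0, 0.04], 0],
    [[0, 0, 0.03], 0],
  ],
)

```text
time_s: 7.55
eef_pos: [0.5146, -0.1686, 0.3406]
eef_rot: [-0.022, 0.686, 0.727, -0.014]
wrist_force: [0.3, -0.2, -0.5]
opening: 1.003
```

```bash
python3 - <<'E'
from h import *
o=get_obs(); print(o['eef_pos'],o['wrist_force'],o['dq'].round(3)); print(R.from_quat(o['eef_rot'][[1,2,3,0]]).as_matrix().round(3))
s=snap('scene','s5'); f=s['frame'][140:260,140:330,::-1]
cv2.imwrite('pics/z4.png',cv2.resize(f,None,fx=4,fy=4,interpolation=cv2.INTER_CUBIC))
E
```

```text
[ 0.5145831  -0.16857895  0.34063007] [ 0.29258659 -0.23239348 -0.469155  ] [ 0.001 -0.118 -0.476  0.001  0.603 -0.01 ]
[[-0.059  0.997 -0.05 ]
 [ 0.998  0.059  0.01 ]
 [ 0.013 -0.05  -0.999]]
```

View pics/z4.png

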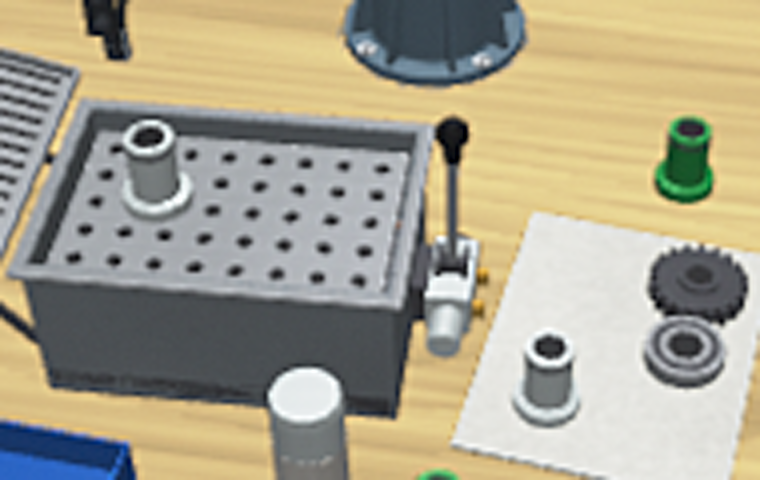

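Hub 1 stands upright on the platform (crop (150,165)). Now hub 2.

Request:
drive_tool(
  deltas=[
    [[0.005, 0.02, 0], 0],
    [[0.006, 0.04, 0], 0],
    [[0.006, 0.045, 0], 0],
    [[0.006, 0.045, 0], 0],
    [[0.006, 0.045, 0], 0],
    [[0.006, 0.045, -0.01], 0],
    [[0.006, 0.045, -0.02], 0],
    [[0.006, 0.045, -0.02], 0],
    [[0, 0.03, -0.02], 0],
    [[0, 0, 0], 0],
  ],
)

```text
time_s: 8.6
eef_pos: [0.5655, 0.2014, 0.2908]
eef_rot: [-0.008, 0.688, 0.726, -0.007]
wrist_force: [-0.4, -1.2, 0.1]
opening: 0.998
```

```bash
python3 - <<'E'
from m import *
o=get_obs(); print(o['eef_pos'],o['dq'].round(3)); print(R.from_quat(o['eef_rot'][[1,2,3,0]]).as_matrix().round(3))
c=snap('wrist','w5'); print(proj(c,(.569,.2132,.09)))
E
```

```text
[0.56548652 0.20139064 0.29080162] [-0.015 -0.026 -0.048 -0.03   0.026 -0.019]
[[-0.054  0.998 -0.021]
 [ 0.999  0.054  0.   ]
 [ 0.002 -0.021 -1.   ]]
[266.15759647 155.91223804]
```

View pics/w5.png

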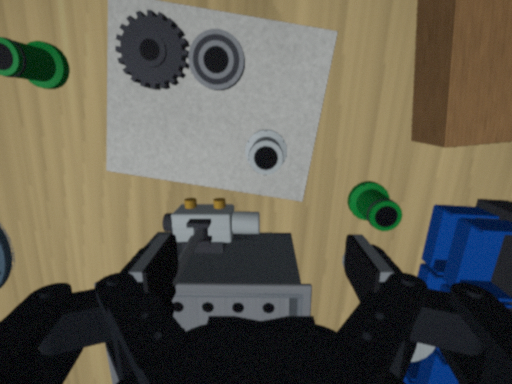

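Request:
drive_tool(
  deltas=[
    [[0.002, 0.006, -0.03], 0],
    [[0.002, 0.006, -0.04], 0],
    [[0, 0, -0.04], 0],
    [[0, 0, -0.04], 0],
    [[0, 0, -0.04], 0],
    [[0, 0, -0.025], 0],
    [[0, 0, 0], 0],
  ],
)

```text
time_s: 9.35
eef_pos: [0.5791, 0.2042, 0.0856]
eef_rot: [0.002, 0.69, 0.723, 0.001]
wrist_force: [-0.1, 0.3, -0.2]
opening: 0.996
```

Request:
drive_tool(
  deltas=[
    [[-0.006, 0.005, -0.012], 0],
    [[-0.003, 0.003, -0.012], 0],
    [[0, 0, -0.003], 0],
    [[0, 0, 0], 0],
  ],
)

```text
time_s: 9.75
eef_pos: [0.5743, 0.2115, 0.0634]
eef_rot: [0.005, 0.691, 0.723, 0.005]
wrist_force: [0.8, 0.8, -0.2]
opening: 1.005
```

```bash
python3 - <<'E'
from m import *
o=get_obs(); print(o['eef_pos'],o['wrist_force'],o['dq'].round(3)); print(R.from_quat(o['eef_rot'][[1,2,3,0]]).as_matrix().round(3))
c=snap('wrist','w6'); print(proj(c,(.569,.2132,.09)))
E
```

```text
[0.57428022 0.21145819 0.06344738] [ 0.8121253   0.84738724 -0.23156537] [ 0.003 -0.011 -0.003 -0.001  0.003  0.003]
[[-0.044  0.999  0.013]
 [ 0.999  0.044  0.   ]
 [-0.     0.013 -1.   ]]
[249.40446127 237.78178804]
```

View pics/w6.png

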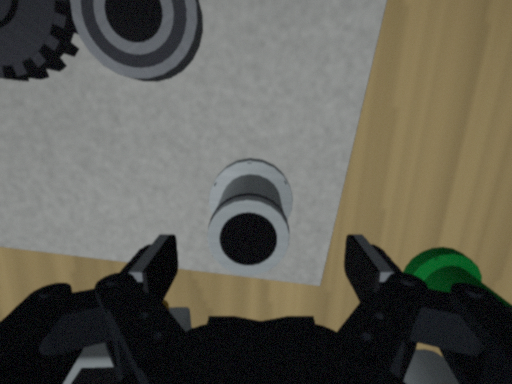

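Request:
drive_tool(
  deltas=[
    [[-0.005, 0.002, -0.01], 0],
    [[0, 0, -0.001], 0],
    [[0, 0, 0], 0],
  ],
)

```text
time_s: 10.1
eef_pos: [0.5704, 0.2141, 0.0537]
eef_rot: [0.006, 0.691, 0.723, 0.006]
wrist_force: [0.8, 0.2, 0.1]
opening: 0.997
```

Request:
drive_tool(
  deltas=[
    [[0, 0, 0], 0],
    [[0, 0, 0], 0],
    [[0, 0, 0], 0],
    [[0, 0, 0], 0],
    [[0, 0, 0], 0],
    [[0, 0, 0], 0],
  ],
  gripper=0.0,
)

```text
time_s: 10.7
eef_pos: [0.5704, 0.2143, 0.0545]
eef_rot: [0.006, 0.691, 0.723, 0.006]
wrist_force: [-1.3, -0.2, -0.8]
opening: 0.495
```

Request:
drive_tool(
  deltas=[
    [[0, 0, 0.02], 0],
    [[0, 0, 0.04], 0],
    [[0, 0, 0.04], 0],
    [[0, 0, 0.04], 0],
    [[0, 0, 0.04], 0],
    [[0, 0, 0.035], 0],
    [[0, 0, 0], 0],
  ],
)

```text
time_s: 11.4
eef_pos: [0.5639, 0.2126, 0.2697]
eef_rot: [0.002, 0.691, 0.723, 0.001]
wrist_force: [-0.0, 0.3, -1.7]
opening: 0.496
```

Request:
drive_tool(
  deltas=[
    [[0.005, -0.02, 0.01], 0],
    [[0.003, -0.03, 0.01], 0],
    [[0, -0.045, 0], 0],
    [[0, -0.045, 0], 0],
    [[-0.005, -0.045, 0], 0],
    [[-0.02, -0.035, 0], 0],
    [[-0.02, -0.025, -0.01], 0],
    [[-0.01, -0.01, -0.01], 0],
    [[0, 0, 0], 0],
    [[0, 0, 0], 0],
  ],
)

```text
time_s: 12.4
eef_pos: [0.5076, -0.05, 0.2512]
eef_rot: [-0.007, 0.691, 0.723, -0.005]
wrist_force: [0.2, 0.2, -3.0]
opening: 0.497
```

Request:
drive_tool(
  deltas=[
    [[0.002, -0.003, -0.015], 0],
    [[0.001, -0.002, -0.015], 0],
    [[0, 0, -0.005], 0],
    [[0, 0, 0], 0],
    [[0, 0, 0], 0],
  ],
)

```text
time_s: 12.9
eef_pos: [0.513, -0.0514, 0.2149]
eef_rot: [-0.007, 0.689, 0.725, -0.004]
wrist_force: [-0.2, -0.5, -2.8]
opening: 0.497
```

Request:
drive_tool(
  deltas=[
    [[0, 0, -0.002], 0],
    [[0, 0, -0.002], 0],
    [[0, 0, -0.001], 0],
  ],
)

```text
time_s: 13.2
eef_pos: [0.5143, -0.0509, 0.2114]
eef_rot: [-0.006, 0.689, 0.725, -0.003]
wrist_force: [0.2, -0.9, -3.9]
opening: 0.501
```

Request:
drive_tool(
  deltas=[
    [[0, 0, -0.001], 0],
    [[0, 0, -0.001], 0],
  ],
)

```text
time_s: 13.4
eef_pos: [0.5145, -0.051, 0.2097]
eef_rot: [-0.006, 0.689, 0.725, -0.003]
wrist_force: [0.2, -0.6, -2.8]
opening: 0.494
```

Request:
drive_tool(
  deltas=[
    [[0, 0, 0], 0],
    [[0, 0, 0], 0],
    [[0, 0, 0], 0],
    [[0, 0, 0], 0],
    [[0, 0, 0], 0],
  ],
  gripper=1.0,
)

```text
time_s: 13.9
eef_pos: [0.5157, -0.0517, 0.2116]
eef_rot: [-0.004, 0.689, 0.725, -0.003]
wrist_force: [-0.1, 0.1, 1.2]
opening: 1.0
```

Request:
drive_tool(
  deltas=[
    [[0, 0, 0.015], 0],
    [[0, 0, 0.04], 0],
    [[0, 0, 0.04], 0],
    [[0, 0, 0.03], 0],
    [[0, 0, 0], 0],
  ],
)

```text
time_s: 14.4
eef_pos: [0.5139, -0.0511, 0.3401]
eef_rot: [-0.005, 0.689, 0.725, -0.003]
wrist_force: [0.1, -0.3, 0.6]
opening: 1.0
```

```bash
python3 - <<'E'
from m import *
o=get_obs(); print(o['eef_pos'],o['wrist_force'],o['q'].round(3),o['dq'].round(3)); print(R.from_quat(o['eef_rot'][[1,2,3,0]]).as_matrix().round(3))
s=snap('scene','s6'); f=s['frame'][140:260,140:330,::-1]
cv2.imwrite('pics/z6.png',cv2.resize(f,None,fx=4,fy=4,interpolation=cv2.INTER_CUBIC))
E
```

```text
[ 0.51390523 -0.05107504  0.34013226] [ 0.05107039 -0.305474    0.56760449] [-3.280e-01 -2.200e-02  1.563e+00 -1.000e-03  1.613e+00 -3.790e-01] [-0.003  0.016  0.048 -0.002 -0.02  -0.   ]
[[-0.051  0.999 -0.012]
 [ 0.999  0.051  0.003]
 [ 0.003 -0.012 -1.   ]]
```

View pics/z6.png

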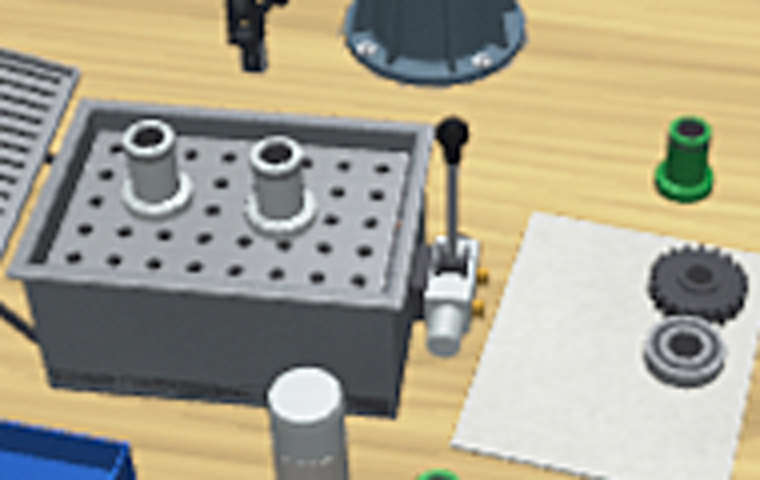

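Request:
drive_tool(
  deltas=[
    [[-0.011, 0.015, 0], 0.15],
    [[-0.011, 0.016, 0], 0.15],
    [[-0.011, 0.016, 0], 0.15],
    [[-0.011, 0.016, 0], 0.15],
    [[-0.011, 0.016, 0], 0.15],
    [[-0.011, 0.016, 0], 0.15],
    [[-0.011, 0.016, 0], 0.15],
    [[-0.011, 0.016, 0], 0.15],
    [[-0.01, 0.016, 0], 0.15],
    [[-0.01, 0.015, 0], 0.15],
  ],
  gripper=0.0,
)

```text
time_s: 15.45
eef_pos: [0.3957, 0.1112, 0.3221]
eef_rot: [-0.011, 0.007, 1.0, -0.012]
wrist_force: [0.5, 0.3, -0.7]
opening: -0.004
```

Request:
drive_tool(
  deltas=[
    [[0, 0, 0], 0.1],
    [[0, 0, 0], 0],
    [[0, 0, 0], 0],
  ],
)

```text
time_s: 15.75
eef_pos: [0.3926, 0.1131, 0.3182]
eef_rot: [-0.014, -0.047, 0.999, -0.012]
wrist_force: [0.5, 0.4, 0.1]
opening: -0.0
```

Request:
drive_tool(
  deltas=[
    [[0.01, -0.004, -0.03], -0.04],
    [[0.01, -0.004, -0.035], 0],
    [[0, -0.002, -0.03], 0],
    [[0, 0, -0.005], 0],
    [[0, 0, 0], 0],
  ],
)

```text
time_s: 16.25
eef_pos: [0.4135, 0.1014, 0.2145]
eef_rot: [-0.014, -0.019, 1.0, -0.012]
wrist_force: [0.7, 0.3, 0.3]
opening: 0.001
```

```bash
python3 - <<'E'
from m import *
o=get_obs(); print(o['eef_pos'],o['wrist_force'],o['dq'].round(3)); print(R.from_quat(o['eef_rot'][[1,2,3,0]]).as_matrix().round(3))
s=snap('scene','s7'); f=s['frame'][140:260,190:330,::-1]
cv2.imwrite('pics/z7.png',cv2.resize(f,None,fx=5,fy=5,interpolation=cv2.INTER_CUBIC))
E
```

```text
[0.41348531 0.10137558 0.21450179] [0.68826179 0.3019315  0.33445515] [-0.009  0.013  0.014  0.001  0.003  0.014]
[[-0.999 -0.038 -0.028]
 [-0.037  0.999 -0.024]
 [ 0.028 -0.023 -0.999]]
```

View pics/z7.png

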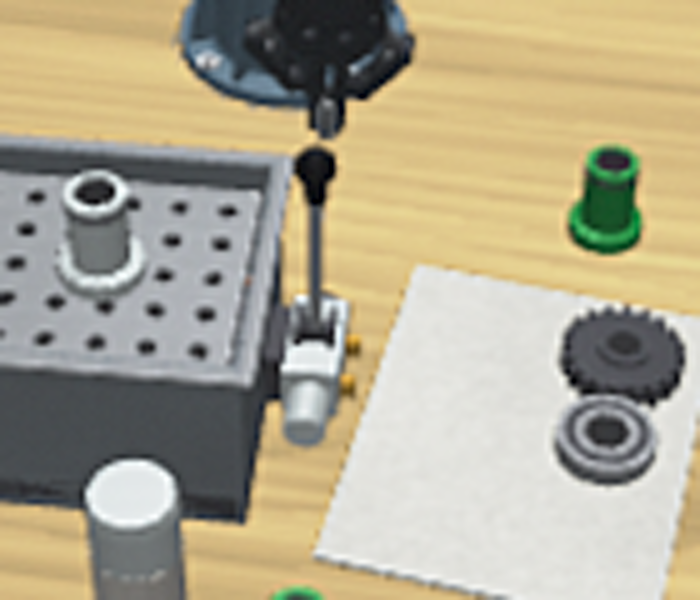

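Request:
drive_tool(
  deltas=[
    [[0.012, 0.001, 0], 0],
    [[0.012, 0.001, 0], 0],
    [[0.01, 0, 0], 0],
    [[0.008, 0.001, 0], 0],
    [[0.008, 0, 0], 0],
    [[0.008, 0.001, 0], 0],
  ],
)

```text
time_s: 16.9
eef_pos: [0.4712, 0.1048, 0.2204]
eef_rot: [-0.018, -0.018, 1.0, -0.013]
wrist_force: [-11.5, -4.6, 4.2]
opening: -0.001
```

Request:
drive_tool(
  deltas=[
    [[0.008, 0.003, -0.002], 0],
    [[0.008, 0.002, -0.002], 0],
    [[0.008, 0.001, -0.002], 0],
  ],
)

```text
time_s: 17.2
eef_pos: [0.4909, 0.1087, 0.2161]
eef_rot: [-0.025, -0.017, 0.999, -0.016]
wrist_force: [-11.7, -2.4, 7.0]
opening: 0.0
```

```bash
python3 - <<'E'
from m import *
s=snap('scene','s8'); f=s['frame'][140:260,190:330,::-1]
cv2.imwrite('pics/z8.png',cv2.resize(f,None,fx=5,fy=5,interpolation=cv2.INTER_CUBIC))
E
```

```text
(no output)
```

View pics/z8.png

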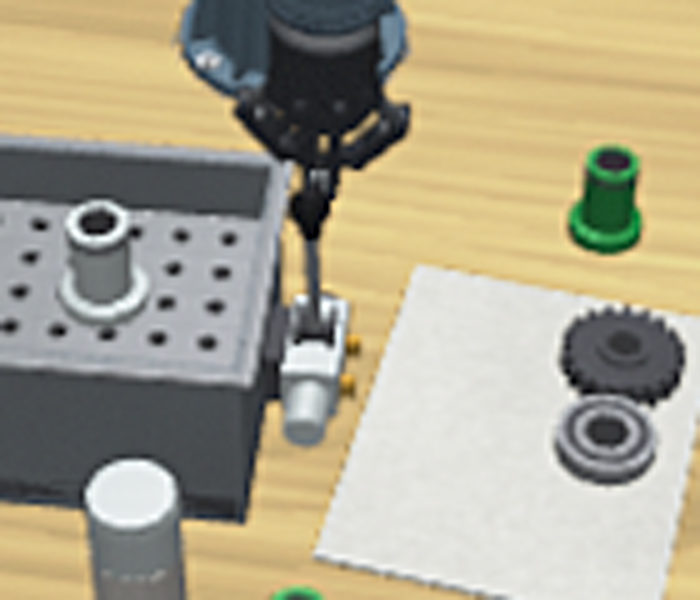

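Request:
drive_tool(
  deltas=[
    [[0.009, 0.001, -0.002], 0],
    [[0.009, 0.001, -0.002], 0],
    [[0.009, 0.001, -0.002], 0],
    [[0.009, 0.001, -0.002], 0],
  ],
)

```text
time_s: 17.65
eef_pos: [0.5192, 0.1104, 0.2093]
eef_rot: [-0.038, -0.017, 0.999, -0.02]
wrist_force: [-14.9, -4.0, 4.8]
opening: 0.001
```

Request:
drive_tool(
  deltas=[
    [[0.009, 0.0, -0.002], 0],
    [[0.009, 0.001, -0.002], 0],
    [[0.009, 0.001, -0.002], 0],
  ],
)

```text
time_s: 17.95
eef_pos: [0.5367, 0.1113, 0.2023]
eef_rot: [-0.053, -0.017, 0.998, -0.022]
wrist_force: [-15.9, -5.5, 4.4]
opening: 0.001
```

Request:
drive_tool(
  deltas=[
    [[0.01, 0.002, -0.001], 0],
    [[0.01, 0.001, -0.001], 0],
  ],
)

```text
time_s: 18.15
eef_pos: [0.5462, 0.1116, 0.1972]
eef_rot: [-0.068, -0.016, 0.997, -0.025]
wrist_force: [-39.5, -6.2, 22.8]
opening: -0.002
```

```bash
python3 - <<'E'
from m import *
s=snap('scene','s9'); f=s['frame'][140:260,140:330,::-1]
cv2.imwrite('pics/z9.png',cv2.resize(f,None,fx=4,fy=4,interpolation=cv2.INTER_CUBIC))
o=get_obs(); print(o['eef_pos'],o['wrist_force'],o['dq'].round(3))
E
```

```text
[0.54566047 0.11167169 0.19746313] [-25.03957551  -5.27027356   8.69952109] [ 0.002 -0.028  0.021  0.006 -0.024 -0.002]
```

View pics/z9.png

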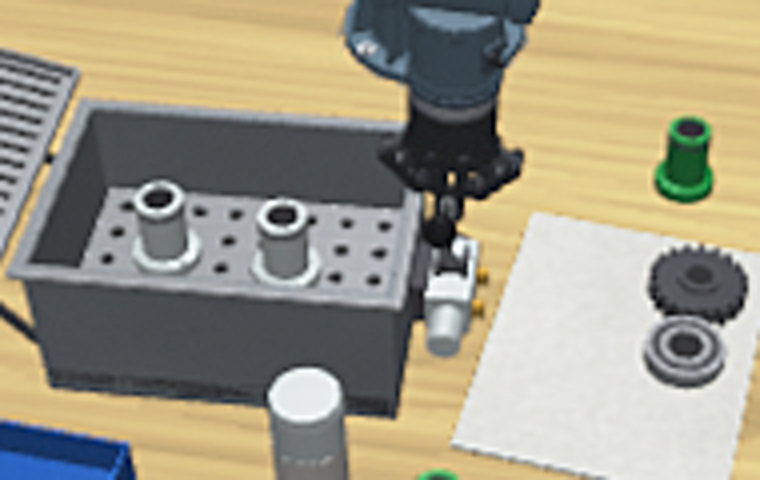

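Force jumped to ~40 N, so the lever is at its stop, and the platform is down with both hubs standing. Holding.

Request:
drive_tool(
  deltas=[
    [[0.003, 0, 0], 0],
    [[0.003, 0, 0], 0],
    [[0.003, 0, 0], 0],
    [[0.003, 0, 0], 0],
    [[0.003, 0, 0], 0],
  ],
)

```text
time_s: 18.7
eef_pos: [0.5437, 0.1113, 0.1984]
eef_rot: [-0.093, -0.016, 0.995, -0.027]
wrist_force: [-14.1, -0.3, 5.4]
opening: -0.004
```

Request:
drive_tool(
  deltas=[
    [[0.004, 0, 0], 0],
    [[0.004, 0, 0], 0],
    [[0.004, 0, 0], 0],
    [[0.004, 0, 0], 0],
    [[0.004, 0, 0], 0],
    [[0.004, 0, 0], 0],
    [[0.004, 0, 0], 0],
    [[0.004, 0, 0], 0],
  ],
)

```text
time_s: 19.5
eef_pos: [0.5405, 0.111, 0.2003]
eef_rot: [-0.141, -0.016, 0.989, -0.031]
wrist_force: [-18.8, -1.0, 7.6]
opening: -0.0
```

```bash
python3 - <<'E'
from m import *
s=snap('scene','s10'); f=s['frame'][140:260,140:330,::-1]
cv2.imwrite('pics/z10.png',cv2.resize(f,None,fx=4,fy=4,interpolation=cv2.INTER_CUBIC))
o=get_obs(); print(o['eef_pos'],o['wrist_force'],o['q'].round(3),o['dq'].round(3))
E
```

```text
[0.54051296 0.11102536 0.20025234] [-19.94767119  -1.85774968   7.8950205 ] [ 0.025  0.362  1.429 -0.059  1.635 -1.574] [ 0.002 -0.009  0.008  0.001 -0.013  0.001]
```

View pics/z10.png

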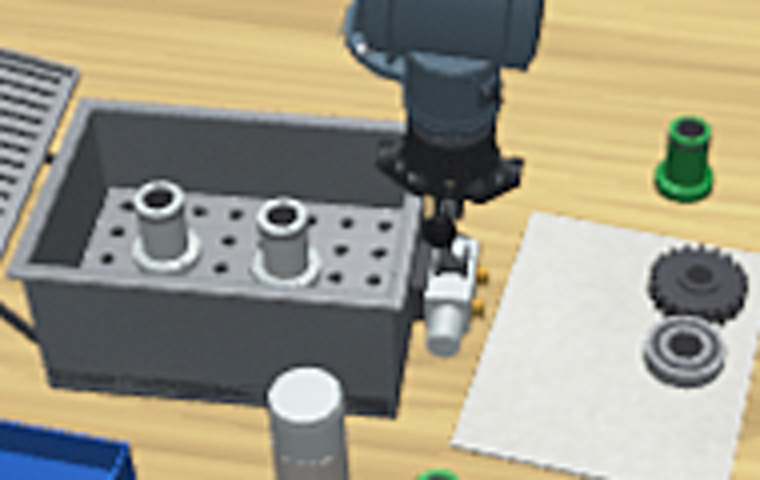

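```bash
python3 - <<'E'
from m import *
for i in range(20):
    camera('wrist')
    if i%5==4:
        o=get_obs(); print(o['time_s'],o['eef_pos'].round(4),o['eef_rot'].round(3),o['wrist_force'].round(1))
E
```

```text
19.8 [0.5405 0.111  0.2003] [-0.141 -0.016  0.989 -0.031] [-18.2  -2.2   8.2]
20.05 [0.5405 0.111  0.2003] [-0.141 -0.016  0.989 -0.031] [-18.   -0.7   6.8]
20.3 [0.5405 0.1111 0.2002] [-0.141 -0.016  0.989 -0.031] [-19.6  -2.    8.1]
20.55 [0.5405 0.111  0.2002] [-0.141 -0.016  0.989 -0.031] [-18.8  -1.3   7.8]
```

Holding on the last target is steady, with no drift. I'll hold another 1.2 s.

```bash
python3 - <<'E'
from m import *
for i in range(24): c=camera('scene')
o=get_obs(); print(o['time_s'],o['eef_pos'].round(4),o['wrist_force'].round(1))
s=snap('scene','s11'); f=s['frame'][140:260,140:330,::-1]
cv2.imwrite('pics/z11.png',cv2.resize(f,None,fx=4,fy=4,interpolation=cv2.INTER_CUBIC))
E
```

```text
21.75 [0.5405 0.1111 0.2002] [-17.9  -1.8   7.1]
```

View pics/z11.png

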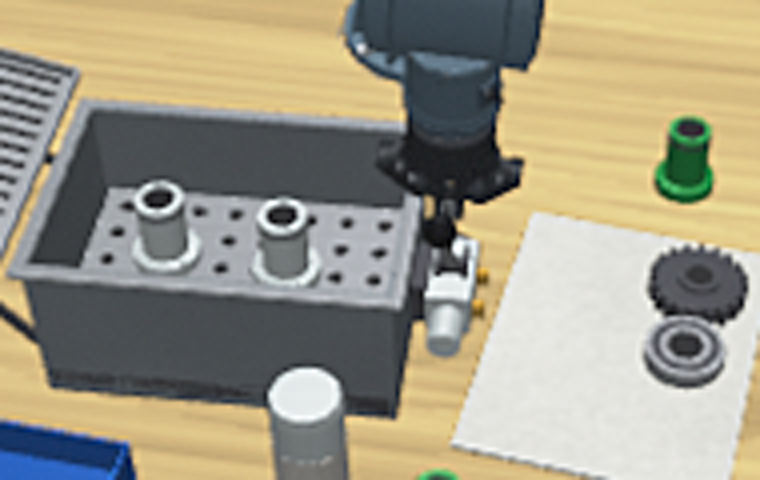

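```bash
python3 - <<'E'
from m import *
s=camera('scene')
for z in (.24,.175,.165,.16,.155): print(z,proj(s,(.517,-.171,z)),proj(s,(.515,-.051,z)))
for a in (0,.45,.5,.55,.6):
    k=toW((.480,.106)); p=W(k[0]+.17*np.sin(a),k[1]); print(a,proj(s,(*p,.09+.17*np.cos(a))))
f=s['frame']
print([(c[0]) for c in [proj(s,(.48,.106,.26))]])
def dark(box,th=60):
    u0,u1,v0,v1=box; g=f[v0:v1,u0:u1].max(2).astype(int)
    n,l,st,ce=cv2.connectedComponentsWithStats((g<th).astype(np.uint8))
    return [(st[i,4],ce[i]+[u0,v0]) for i in range(1,n) if st[i,4]>5]
print(dark((172,220,180,202)))
E
```

```text
0.24 [176.54302326 175.72735402] [208.41172404 178.99001754]
0.175 [178.72622549 188.61282077] [209.70610483 191.90037677]
0.165 [179.05119857 190.53084274] [209.89871654 193.82151643]
0.16 [179.21263237 191.48364035] [209.99439276 194.7758062 ]
0.155 [179.37337039 192.43233142] [210.08965287 195.72594568]
0 [252.53130618 173.30961786]
0.45 [250.122293   190.68849933]
0.5 [249.87241325 192.96321839]
0.55 [249.62931144 195.28248944]
0.6 [249.39383024 197.63879245]
[np.float64(252.5313061846325)]
[(np.int32(23), array([179.17391304, 189.34782609])), (np.int32(24), array([210. , 193.5]))]
```

```bash
python3 - <<'E'
import cv2
f=cv2.imread('pics/s6.png')
u0,u1,v0,v1=170,222,164,190
n,l,st,ce=cv2.connectedComponentsWithStats((f[v0:v1,u0:u1].max(2)<60).astype('uint8'))
print([(st[i,4],ce[i]+[u0,v0]) for i in range(1,n) if st[i,4]>5])
E
```

```text
[(np.int32(23), array([176.86956522, 173.69565217])), (np.int32(21), array([208.71428571, 178.33333333]))]
```

The bores shifted 15.4 px, i.e. the platform is 78 mm down, for about 3.6 s. Letting the lever go.

Request:
drive_tool(
  deltas=[
    [[-0.02, 0, 0.0], 0],
    [[-0.03, -0.001, 0.0], 0],
    [[-0.03, -0.001, 0], 0],
    [[-0.04, -0.001, 0], 0],
    [[-0.03, -0.001, 0], 0],
    [[0, 0, 0.02], 0],
    [[0, 0, 0.04], 0],
    [[0, 0, 0.04], 0],
  ],
)

```text
time_s: 22.65
eef_pos: [0.3839, 0.1073, 0.2996]
eef_rot: [-0.146, -0.016, 0.989, -0.031]
wrist_force: [0.3, 0.1, 0.4]
opening: 0.002
```

```bash
python3 - <<'E'
from m import *
o=get_obs(); print(o['eef_pos'],o['wrist_force'],o['q'].round(3)); print(R.from_quat(o['eef_rot'][[1,2,3,0]]).as_matrix().round(3))
s=snap('scene','s12'); f=s['frame'][140:260,140:330,::-1]
cv2.imwrite('pics/z12.png',cv2.resize(f,None,fx=4,fy=4,interpolation=cv2.INTER_CUBIC))
E
```

```text
[0.38390178 0.10732684 0.29958264] [0.33096348 0.10061408 0.42717719] [ 0.025 -0.049  1.698 -0.061  1.786 -1.582]
[[-0.957 -0.04  -0.287]
 [-0.022  0.998 -0.066]
 [ 0.289 -0.057 -0.956]]
```

View pics/z12.png

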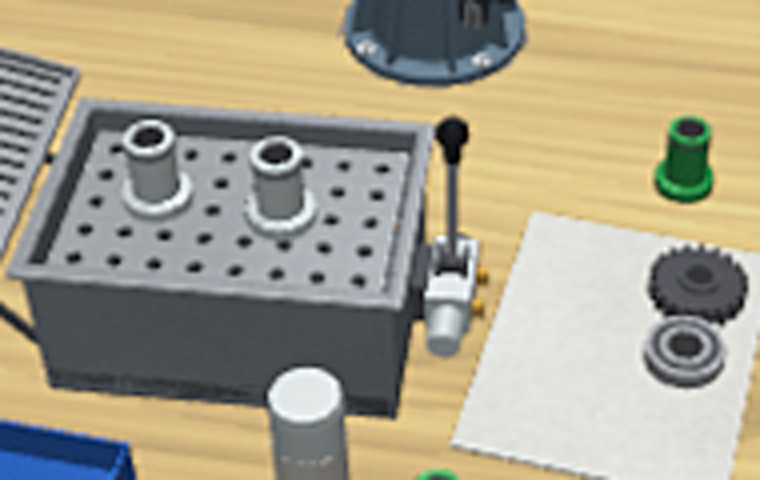

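Platform up, lever upright, both hubs standing. The tool picked up a ~17° tilt under load; I'll turn the jaws along x so that tilt lies about the jaw axis and the pads still grip squarely.

Request:
drive_tool(
  deltas=[
    [[0, -0.02, 0.03], -0.145],
    [[0.0, -0.03, 0.02], -0.145],
    [[0.01, -0.03, 0], -0.145],
    [[0.02, -0.03, 0], -0.145],
    [[0.02, -0.03, 0], -0.145],
    [[0.02, -0.03, 0], -0.145],
    [[0.02, -0.03, 0], -0.145],
    [[0.02, -0.03, 0], -0.145],
    [[0.02, -0.02, 0], -0.145],
    [[0.01, -0.01, 0], -0.145],
  ],
  gripper=1.0,
)

```text
time_s: 23.7
eef_pos: [0.538, -0.1643, 0.3671]
eef_rot: [-0.114, 0.661, 0.739, 0.068]
wrist_force: [0.4, 0.4, 0.5]
opening: 0.999
```

Request:
drive_tool(
  deltas=[
    [[0, 0, 0], -0.145],
    [[0, 0, 0], -0.145],
    [[0, 0, 0], 0],
    [[0, 0, 0], 0],
  ],
)

```text
time_s: 24.1
eef_pos: [0.5404, -0.1692, 0.3667]
eef_rot: [-0.102, 0.764, 0.632, 0.084]
wrist_force: [0.4, -0.5, 0.3]
opening: 1.002
```

```bash
python3 - <<'E'
from m import *
o=get_obs(); print(o['eef_pos'],o['wrist_force'],o['q'].round(3)); print(R.from_quat(o['eef_rot'][[1,2,3,0]]).as_matrix().round(3))
w=snap('wrist','w13'); c=snap('top','t13'); s=snap('scene','s13')
print(proj(w,(.517,-.171,.238)))
E
```

```text
[ 0.54044706 -0.16916014  0.36665876] [ 0.44639216 -0.51235794  0.25310763] [-0.644  0.157  1.346  0.217  1.796 -0.425]
[[ 0.187  0.982 -0.   ]
 [ 0.948 -0.18   0.263]
 [ 0.258 -0.049 -0.965]]
[244.4649203  212.97825014]
```

View pics/w13.png

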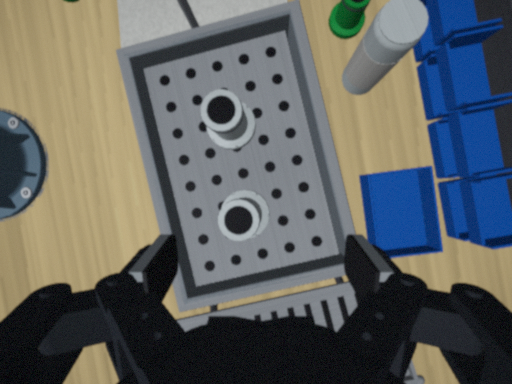

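View pics/s13.png

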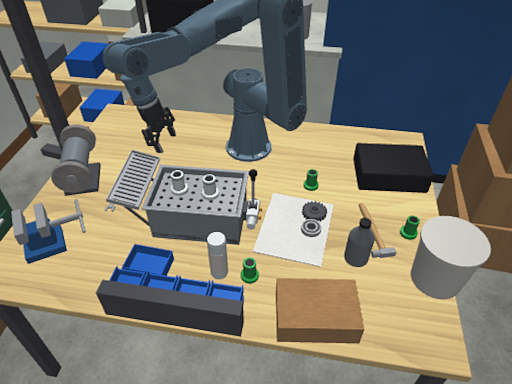

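```bash
python3 - <<'E'
from m import *
w=camera('wrist'); c=camera('top'); s=camera('scene')
def dark(c,box,th=45,mn=15):
    u0,u1,v0,v1=box; g=c['frame'][v0:v1,u0:u1].max(2).astype(int)
    n,l,st,ce=cv2.connectedComponentsWithStats((g<th).astype(np.uint8))
    return [(int(st[i,4]),*(ce[i]+[u0,v0]).round(2)) for i in range(1,n) if st[i,4]>mn]
a=dark(w,(195,270,85,245),45,150); b=dark(s,(168,222,164,192),60,15); t=dark(c,(262,352,155,215),45,15)
print(a,b,t)
for x in a: print('w',onz(w,x[1],x[2],.238).round(4))
for x in b: print('s',onz(s,x[1],x[2],.238).round(4))
for x in t: print('t',onz(c,x[1],x[2],.238).round(4))
E
```

```text
[(521, np.float64(220.7), np.float64(109.84)), (497, np.float64(238.22), np.float64(220.24))] [(23, np.float64(176.87), np.float64(173.7)), (21, np.float64(208.71), np.float64(178.33))] [(303, np.float64(341.13), np.float64(173.22)), (53, np.float64(297.21), np.float64(181.28)), (106, np.float64(325.44), np.float64(202.52))]
w [ 0.5118 -0.0547  0.238 ]
w [ 0.5089 -0.1771  0.238 ]
s [ 0.5037 -0.1741  0.238 ]
s [ 0.5092 -0.0515  0.238 ]
t [ 0.5379 -0.2064  0.238 ]
t [ 0.5122 -0.0516  0.238 ]
t [ 0.4356 -0.1477  0.238 ]
```

Request:
drive_tool(
  deltas=[
    [[-0.012, 0, -0.02], 0.1],
    [[-0.012, 0, -0.03], 0.1],
    [[-0.008, 0, -0.03], 0],
    [[0, 0, -0.02], 0],
    [[0, 0, 0], 0],
    [[0, 0, 0], 0],
  ],
)

```text
time_s: 25.0
eef_pos: [0.5082, -0.1675, 0.2653]
eef_rot: [-0.109, 0.692, 0.71, 0.074]
wrist_force: [-0.0, -0.4, 0.5]
opening: 1.001
```

```bash
python3 - <<'E'
from m import *
o=get_obs(); print(o['eef_pos'],o['wrist_force'],o['q'].round(3)); print(R.from_quat(o['eef_rot'][[1,2,3,0]]).as_matrix().round(3))
w=snap('wrist','w14')
u0,u1,v0,v1=190,310,150,310
g=w['frame'][v0:v1,u0:u1].max(2).astype(int)
n,l,st,ce=cv2.connectedComponentsWithStats((g<45).astype(np.uint8))
for i in range(1,n):
  if st[i,4]>250: print(st[i,4],ce[i]+[u0,v0],onz(w,*(ce[i]+[u0,v0]),.238))
E
```

```text
[ 0.50818321 -0.16748526  0.26527222] [-0.01320828 -0.38661492  0.53625829] [-0.654  0.168  1.531  0.172  1.643 -0.685]
[[-0.02   0.998 -0.053]
 [ 0.966  0.033  0.256]
 [ 0.257 -0.046 -0.965]]
1263 [261.17893903 230.57719715] [ 0.50879955 -0.17703551  0.238     ]
```

View pics/w14.png

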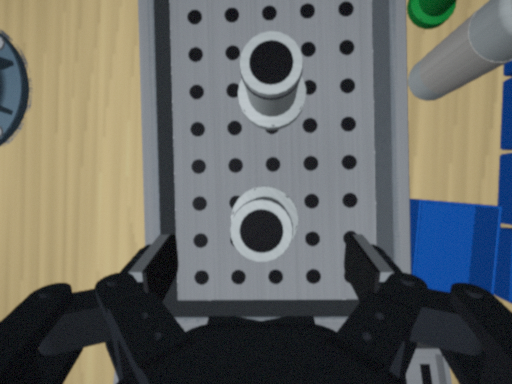

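Request:
drive_tool(
  deltas=[
    [[0, -0.002, -0.03], 0],
    [[0, -0.001, -0.025], 0],
    [[0, 0, -0.012], 0],
    [[0, 0, 0], 0],
  ],
)

```text
time_s: 25.45
eef_pos: [0.5121, -0.1727, 0.2032]
eef_rot: [-0.103, 0.691, 0.711, 0.075]
wrist_force: [0.6, 0.9, 0.0]
opening: 0.999
```

Request:
drive_tool(
  deltas=[
    [[-0.003, 0.003, -0.005], 0],
    [[0, 0, 0], 0],
  ],
)

```text
time_s: 25.65
eef_pos: [0.51, -0.1702, 0.2003]
eef_rot: [-0.102, 0.691, 0.712, 0.075]
wrist_force: [0.8, 0.1, -0.1]
opening: 1.0
```

Request:
drive_tool(
  deltas=[
    [[0, 0, 0], 0],
    [[0, 0, 0], 0],
    [[0, 0, 0], 0],
    [[0, 0, 0], 0],
    [[0, 0, 0], 0],
    [[0, 0, 0], 0],
  ],
  gripper=0.0,
)

```text
time_s: 26.25
eef_pos: [0.5111, -0.171, 0.2034]
eef_rot: [-0.099, 0.691, 0.712, 0.075]
wrist_force: [-0.6, 0.6, 0.5]
opening: 0.502
```

Request:
drive_tool(
  deltas=[
    [[0, 0, 0.01], 0],
    [[0, 0, 0.02], 0],
    [[0, 0, 0.03], 0],
    [[0, 0, 0.035], 0],
    [[0, 0, 0], 0],
  ],
)

```text
time_s: 26.75
eef_pos: [0.5094, -0.1698, 0.3007]
eef_rot: [-0.102, 0.691, 0.712, 0.075]
wrist_force: [1.1, -0.0, -2.3]
opening: 0.507
```

```bash
python3 - <<'E'
from m import *
o=get_obs(); print(o['eef_pos'],o['wrist_force'],o['q'].round(3)); print(R.from_quat(o['eef_rot'][[1,2,3,0]]).as_matrix().round(3))
s=snap('scene','s15'); f=s['frame'][120:240,100:270,::-1]
cv2.imwrite('pics/z15.png',cv2.resize(f,None,fx=4.5,fy=4.5,interpolation=cv2.INTER_CUBIC))
E
```

```text
[ 0.50942545 -0.16979698  0.30070493] [ 1.12551097 -0.03716309 -2.30172044] [-0.655  0.142  1.489  0.172  1.697 -0.679]
[[-0.024  0.999 -0.042]
 [ 0.968  0.034  0.247]
 [ 0.248 -0.035 -0.968]]
```

View pics/z15.png

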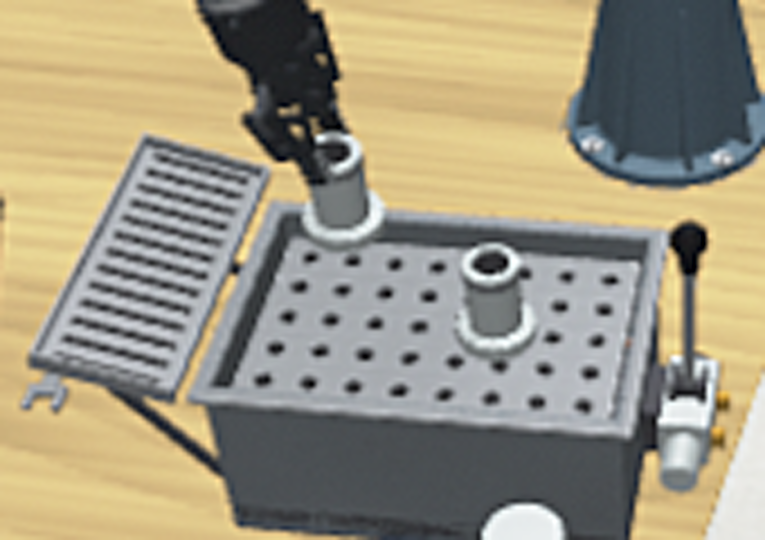

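Request:
drive_tool(
  deltas=[
    [[0.01, -0.015, 0.015], 0],
    [[0.014, -0.03, 0.005], 0],
    [[0.015, -0.03, 0], 0],
    [[0.015, -0.03, 0], 0],
    [[0.015, -0.03, 0], 0],
    [[0.01, -0.015, 0], 0],
    [[0, 0, 0], 0],
    [[0, 0, 0], 0],
  ],
)

```text
time_s: 27.6
eef_pos: [0.5856, -0.3208, 0.3032]
eef_rot: [-0.114, 0.69, 0.71, 0.073]
wrist_force: [-0.1, 0.3, -2.0]
opening: 0.498
```

```bash
python3 - <<'E'
from m import *
o=get_obs(); print(o['eef_pos'],o['wrist_force'],o['q'].round(3)); print(R.from_quat(o['eef_rot'][[1,2,3,0]]).as_matrix().round(3))
s=snap('scene','s16'); f=s['frame'][120:240,100:270,::-1]
cv2.imwrite('pics/z16.png',cv2.resize(f,None,fx=4.5,fy=4.5,interpolation=cv2.INTER_CUBIC))
print(toW(o['eef_pos'][:2]+[-.001,-.004]),'shelf centre W', toW((.5287,-.338)))
E
```

```text
[ 0.58557897 -0.320797    0.30318143] [-0.12644077  0.32546908 -2.01574964] [-0.756  0.489  1.049  0.154  1.83  -0.762]
[[-0.02   0.998 -0.061]
 [ 0.964  0.036  0.262]
 [ 0.264 -0.054 -0.963]]
[ 0.05885842 -0.22800616] shelf centre W [ 0.00234828 -0.23817392]
```

View pics/z16.png

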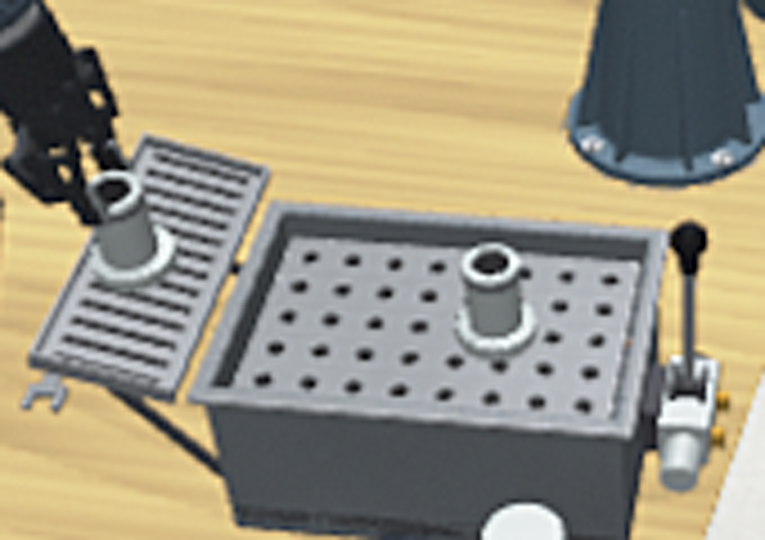

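```bash
python3 - <<'E'
from m import *
s=camera('scene')
for p,z in [((.585,-.325),.26),((.512,-.052),.158)]:
    a=proj(s,(*p,z));b=proj(s,(*p,z+.08));print(a,b,(b-a)[0]/(a-b)[1], ((a-[100,120])*4.5).round(),((b-[100,120])*4.5).round())
f=s['frame'][150:190,112:142,::-1]
cv2.imwrite('pics/z17.png',cv2.resize(f,None,fx=14,fy=14,interpolation=cv2.INTER_NEAREST))
E
```

```text
[128.74694597 179.23511385] [123.97065826 161.95330647] -0.2763766313516742 [129. 267.] [108. 189.]
[209.96620901 194.58082685] [208.38628951 178.82556367] -0.10027883895575539 [495. 336.] [488. 265.]
```

View pics/z17.png

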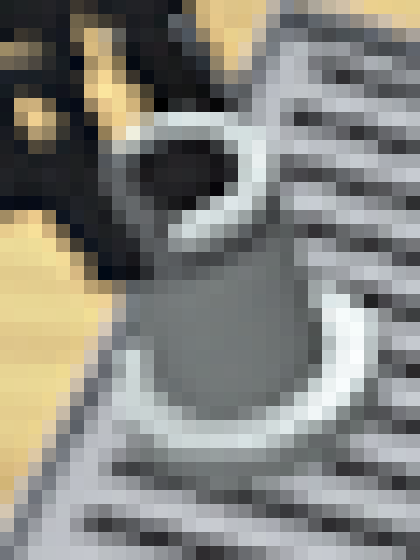

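Request:
drive_tool(
  deltas=[
    [[0.002, -0.003, -0.01], 0],
    [[0.002, -0.003, -0.01], 0],
    [[0, 0, -0.008], 0],
    [[0, 0, -0.003], 0],
    [[0, 0, 0], 0],
  ],
)

```text
time_s: 28.2
eef_pos: [0.5892, -0.3236, 0.2706]
eef_rot: [-0.114, 0.689, 0.712, 0.073]
wrist_force: [0.2, 0.5, -2.7]
opening: 0.504
```

Request:
drive_tool(
  deltas=[
    [[0, -0.003, -0.002], 0],
    [[0, 0, -0.003], 0],
    [[0, 0, -0.002], 0],
  ],
)

```text
time_s: 28.5
eef_pos: [0.5895, -0.3269, 0.2641]
eef_rot: [-0.114, 0.689, 0.712, 0.073]
wrist_force: [0.3, 0.0, -1.9]
opening: 0.505
```

Request:
drive_tool(
  deltas=[
    [[0, 0, -0.002], 0],
    [[0, 0, -0.001], 0],
  ],
)

```text
time_s: 28.7
eef_pos: [0.5895, -0.3271, 0.261]
eef_rot: [-0.113, 0.689, 0.712, 0.073]
wrist_force: [0.1, -0.1, -3.2]
opening: 0.5
```

Request:
drive_tool(
  deltas=[
    [[0, 0, -0.002], 0],
    [[0, 0, -0.001], 0],
  ],
)

```text
time_s: 28.9
eef_pos: [0.5896, -0.3268, 0.2591]
eef_rot: [-0.113, 0.689, 0.712, 0.074]
wrist_force: [-2.0, 2.6, 4.4]
opening: 0.501
```

Request:
drive_tool(
  deltas=[
    [[0, 0, -0.002], 0],
  ],
)

```text
time_s: 29.0
eef_pos: [0.5896, -0.3265, 0.2588]
eef_rot: [-0.113, 0.689, 0.712, 0.074]
wrist_force: [-3.9, 3.6, 9.3]
opening: 0.504
```

Request:
drive_tool(
  deltas=[
    [[0, 0, -0.003], 0],
    [[0, 0, -0.003], 0],
  ],
)

```text
time_s: 29.2
eef_pos: [0.5895, -0.3256, 0.2584]
eef_rot: [-0.112, 0.689, 0.713, 0.074]
wrist_force: [-3.9, 4.0, 10.5]
opening: 0.504
```

Request:
drive_tool(
  deltas=[
    [[0, 0, 0], 0],
    [[0, 0, 0], 0],
    [[0, 0, 0], 0],
    [[0, 0, 0], 0],
  ],
  gripper=0.65,
)

```text
time_s: 29.6
eef_pos: [0.5902, -0.3263, 0.2597]
eef_rot: [-0.11, 0.689, 0.713, 0.074]
wrist_force: [0.5, 0.3, 0.3]
opening: 0.654
```

```bash
python3 - <<'E'
from m import *
o=get_obs(); print(o['eef_pos'],o['wrist_force'],o['opening'])
s=snap('scene','s18'); f=s['frame'][120:240,100:270,::-1]
cv2.imwrite('pics/z18.png',cv2.resize(f,None,fx=4.5,fy=4.5,interpolation=cv2.INTER_CUBIC))
E
```

```text
[ 0.59024753 -0.32628756  0.25973947] [0.47213762 0.29768761 0.31506194] 0.6536533282297279
```

View pics/z18.png

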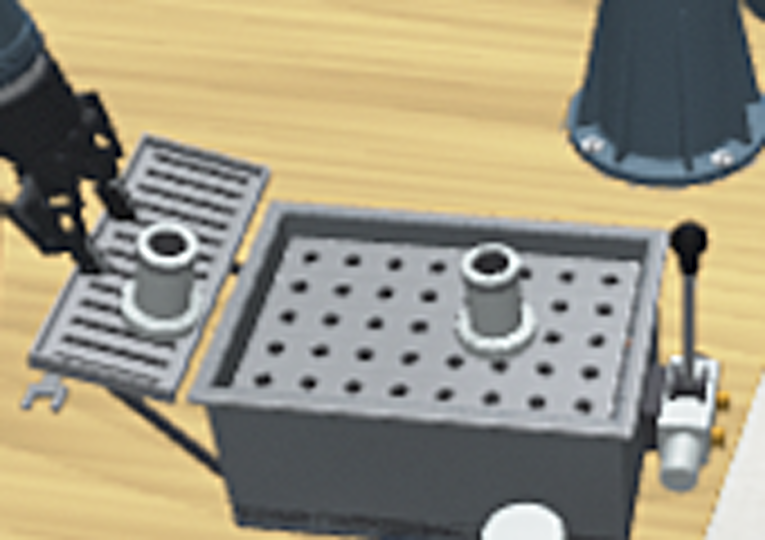

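Hub 1 tipped square onto the shelf and slid to the lower edge. Retreat and fetch hub 2.

Request:
drive_tool(
  deltas=[
    [[0, -0.005, 0.02], 0],
    [[0, -0.005, 0.03], 0],
    [[0, 0, 0.04], 0],
    [[0, 0, 0.03], 0],
  ],
)

```text
time_s: 30.05
eef_pos: [0.5877, -0.3345, 0.3748]
eef_rot: [-0.118, 0.689, 0.712, 0.074]
wrist_force: [-0.2, -0.1, 0.9]
opening: 0.652
```

Request:
drive_tool(
  deltas=[
    [[-0.01, 0.03, 0], 0],
    [[-0.01, 0.045, 0], 0],
    [[-0.01, 0.045, 0], 0],
    [[-0.01, 0.045, 0], 0],
    [[-0.01, 0.045, 0], 0],
    [[-0.01, 0.045, -0.02], 0],
    [[-0.01, 0.02, -0.03], 0],
    [[0, 0, -0.02], 0],
    [[0, 0, 0], 0],
    [[0, 0, 0], 0],
  ],
  gripper=1.0,
)

```text
time_s: 31.05
eef_pos: [0.5151, -0.0544, 0.3086]
eef_rot: [-0.111, 0.69, 0.712, 0.075]
wrist_force: [-0.7, -1.1, 1.7]
opening: 0.996
```

```bash
python3 - <<'E'
from m import *
o=get_obs(); print(o['eef_pos'],o['wrist_force'],o['q'].round(3)); print(R.from_quat(o['eef_rot'][[1,2,3,0]]).as_matrix().round(3))
w=snap('wrist','w19'); s=snap('scene','s19')
for cam,(u0,u1,v0,v1),th,m in [(w,(180,340,100,310),45,250),(s,(195,222,164,192),60,15)]:
  g=cam['frame'][v0:v1,u0:u1].max(2).astype(int)
  n,l,st,ce=cv2.connectedComponentsWithStats((g<th).astype(np.uint8))
  for i in range(1,n):
    if st[i,4]>m: print(st[i,4],ce[i]+[u0,v0],onz(cam,*(ce[i]+[u0,v0]),.238))
E
```

```text
[ 0.51513691 -0.05435721  0.30858839] [-0.72414372 -1.07130601  1.71210235] [-0.477  0.07   1.554  0.209  1.687 -0.502]
[[-0.024  0.998 -0.054]
 [ 0.965  0.038  0.26 ]
 [ 0.262 -0.046 -0.964]]
834 [259.44484412 212.75539568] [ 0.51199846 -0.05474404  0.238     ]
21 [208.71428571 178.33333333] [ 0.5091821  -0.05147236  0.238     ]
```

View pics/w19.png

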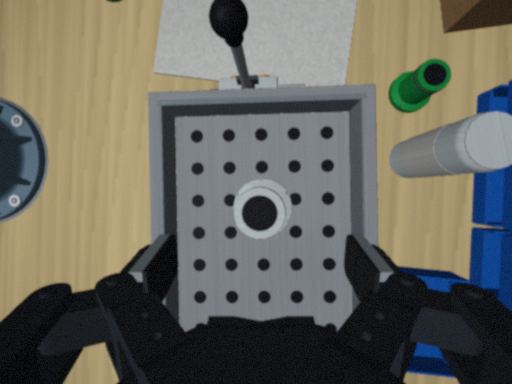

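View pics/s19.png

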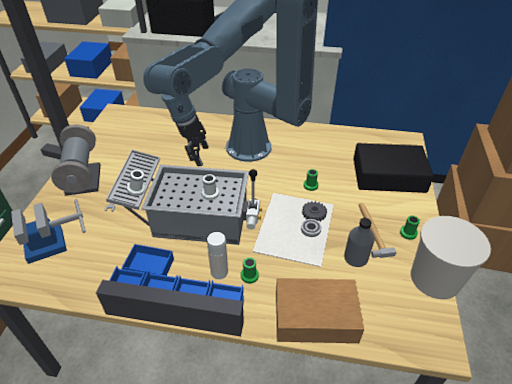

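Request:
drive_tool(
  deltas=[
    [[-0.003, 0.004, -0.03], 0],
    [[-0.002, 0.004, -0.035], 0],
    [[-0.002, 0.002, -0.03], 0],
    [[0, 0, -0.01], 0],
    [[0, 0, 0], 0],
  ],
)

```text
time_s: 31.65
eef_pos: [0.5134, -0.0502, 0.2074]
eef_rot: [-0.105, 0.692, 0.711, 0.078]
wrist_force: [-0.5, 0.2, 0.4]
opening: 0.996
```

Request:
drive_tool(
  deltas=[
    [[-0.001, 0.002, -0.007], 0],
    [[0, 0, 0], 0],
  ],
)

```text
time_s: 31.85
eef_pos: [0.5142, -0.0495, 0.2026]
eef_rot: [-0.103, 0.692, 0.71, 0.078]
wrist_force: [0.2, -0.4, -0.2]
opening: 1.003
```

Request:
drive_tool(
  deltas=[
    [[0, 0, 0], 0],
    [[0, 0, 0], 0],
    [[0, 0, 0], 0],
    [[0, 0, 0], 0],
    [[0, 0, 0], 0],
    [[0, 0, 0], 0],
  ],
  gripper=0.0,
)

```text
time_s: 32.45
eef_pos: [0.5159, -0.0506, 0.2061]
eef_rot: [-0.1, 0.692, 0.711, 0.079]
wrist_force: [-0.6, -0.8, 0.6]
opening: 0.502
```

Request:
drive_tool(
  deltas=[
    [[0, 0, 0.01], 0],
    [[0, 0, 0.02], 0],
    [[0, 0, 0.03], 0],
    [[0, 0, 0.045], 0],
    [[0, 0, 0.02], 0],
    [[0, 0, 0], 0],
  ],
)

```text
time_s: 33.05
eef_pos: [0.5134, -0.0494, 0.3349]
eef_rot: [-0.103, 0.692, 0.71, 0.078]
wrist_force: [1.1, 0.0, -3.0]
opening: 0.497
```

Request:
drive_tool(
  deltas=[
    [[-0.01, -0.015, 0.0], 0],
    [[-0.01, -0.035, 0.0], 0],
    [[-0.01, -0.045, 0], 0],
    [[-0.01, -0.045, 0], 0],
    [[-0.008, -0.045, 0], 0],
    [[0, -0.04, 0], 0],
    [[0, -0.03, 0], 0],
    [[0, -0.015, 0], 0],
    [[0, 0, 0], 0],
    [[0, 0, 0], 0],
  ],
)

```text
time_s: 34.05
eef_pos: [0.4593, -0.3245, 0.3227]
eef_rot: [-0.11, 0.69, 0.711, 0.079]
wrist_force: [0.3, 0.1, -3.1]
opening: 0.496
```

```bash
python3 - <<'E'
from m import *
o=get_obs(); print(o['eef_pos'],o['wrist_force']); print(R.from_quat(o['eef_rot'][[1,2,3,0]]).as_matrix().round(3))
s=snap('scene','s20'); f=s['frame'][120:240,100:270,::-1]
cv2.imwrite('pics/z20.png',cv2.resize(f,None,fx=4.5,fy=4.5,interpolation=cv2.INTER_CUBIC))
E
```

```text
[ 0.45926129 -0.32447891  0.32268861] [ 0.31870432  0.12065863 -3.05755194]
[[-0.023  0.999 -0.047]
 [ 0.964  0.035  0.264]
 [ 0.266 -0.039 -0.963]]
```

View pics/z20.png

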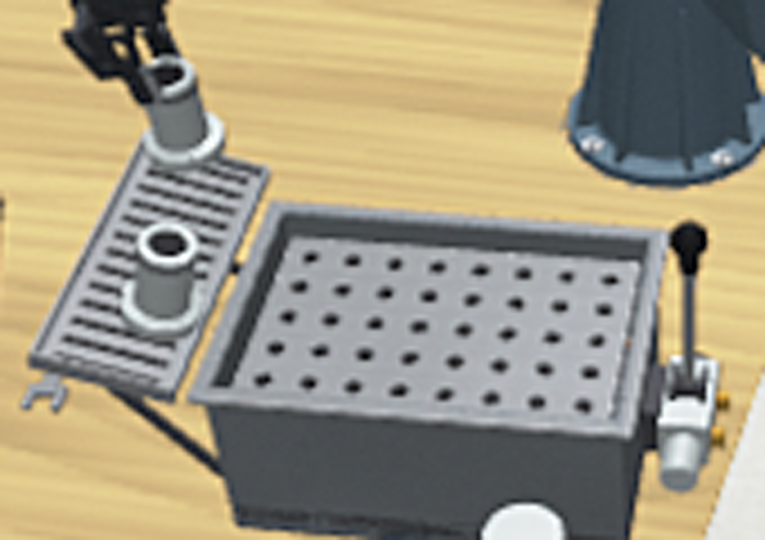

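Request:
drive_tool(
  deltas=[
    [[0.002, -0.003, -0.015], 0],
    [[0.002, -0.003, -0.015], 0],
    [[0, -0.002, -0.012], 0],
    [[0, 0, -0.005], 0],
    [[0, 0, 0], 0],
  ],
)

```text
time_s: 34.6
eef_pos: [0.4644, -0.3279, 0.2708]
eef_rot: [-0.111, 0.688, 0.713, 0.079]
wrist_force: [-0.7, -0.1, -2.1]
opening: 0.498
```

Request:
drive_tool(
  deltas=[
    [[0, -0.003, -0.002], 0],
    [[0, -0.002, -0.002], 0],
    [[0, 0, -0.002], 0],
  ],
)

```text
time_s: 34.9
eef_pos: [0.4648, -0.3334, 0.2653]
eef_rot: [-0.11, 0.688, 0.713, 0.079]
wrist_force: [0.8, 0.2, -2.4]
opening: 0.499
```

Request:
drive_tool(
  deltas=[
    [[0, 0, -0.002], 0],
    [[0, 0, -0.001], 0],
  ],
)

```text
time_s: 35.1
eef_pos: [0.4649, -0.3339, 0.2625]
eef_rot: [-0.11, 0.688, 0.713, 0.079]
wrist_force: [0.9, -0.4, -2.9]
opening: 0.499
```

Request:
drive_tool(
  deltas=[
    [[0, 0, -0.002], 0],
    [[0, 0, -0.001], 0],
  ],
)

```text
time_s: 35.3
eef_pos: [0.465, -0.3337, 0.2605]
eef_rot: [-0.11, 0.688, 0.713, 0.079]
wrist_force: [-1.0, 2.6, 3.3]
opening: 0.498
```

Contact felt (≈6 N). Releasing gently.

Request:
drive_tool(
  deltas=[
    [[0, 0, 0], 0],
    [[0, 0, 0], 0],
    [[0, 0, 0], 0],
    [[0, 0, 0], 0],
    [[0, 0, 0], 0],
  ],
  gripper=0.65,
)

```text
time_s: 35.8
eef_pos: [0.4656, -0.3345, 0.2618]
eef_rot: [-0.108, 0.688, 0.713, 0.079]
wrist_force: [0.1, 0.1, -0.1]
opening: 0.649
```

Request:
drive_tool(
  deltas=[
    [[0, -0.005, 0.02], 0],
    [[0, -0.005, 0.03], 0],
    [[0, 0, 0.04], 0],
    [[0, 0, 0.04], 0],
    [[-0.02, 0.02, 0.04], 0],
    [[-0.03, 0.03, 0.03], 0],
    [[0, 0, 0], 0],
    [[0, 0, 0], 0],
  ],
)

```text
time_s: 36.6
eef_pos: [0.4129, -0.2923, 0.466]
eef_rot: [-0.11, 0.688, 0.713, 0.079]
wrist_force: [-0.5, -0.5, -1.3]
opening: 0.647
```

```bash
python3 - <<'E'
from m import *
o=get_obs(); print(o['time_s'],o['eef_pos'],o['wrist_force'])
s=snap('scene','s21'); t=snap('top','t21')
f=s['frame'][120:240,100:270,::-1]
cv2.imwrite('pics/z21.png',cv2.resize(f,None,fx=4.5,fy=4.5,interpolation=cv2.INTER_CUBIC))
E
```

```text
36.6 [ 0.41285298 -0.29226496  0.46599056] [-0.49884068 -0.47231622 -1.31635517]
```

View pics/z21.png

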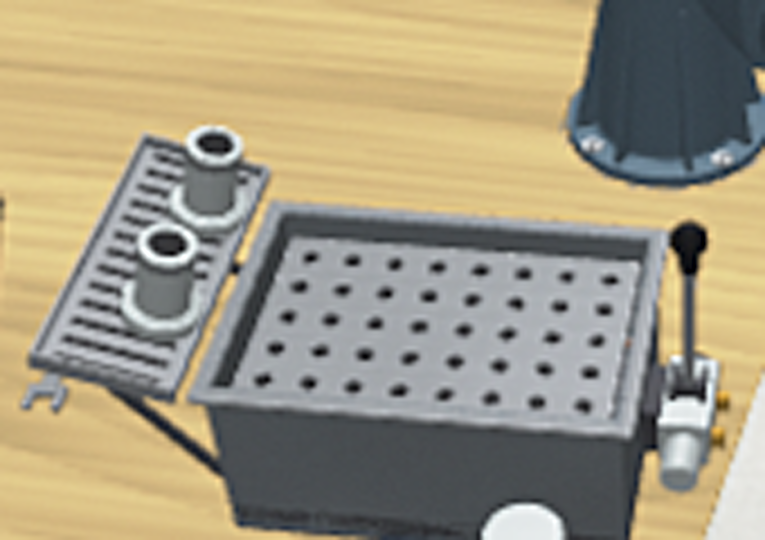

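View pics/t21.png

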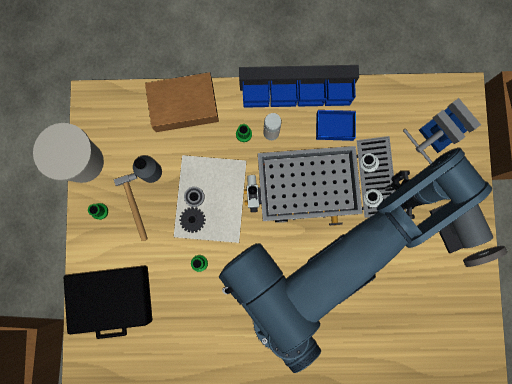

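```bash
python3 - <<'E'
from m import *
s=camera('scene'); t=camera('top')
def dark(cam,b,th,m):
  u0,u1,v0,v1=b; g=cam['frame'][v0:v1,u0:u1].max(2).astype(int)
  n,l,st,ce=cv2.connectedComponentsWithStats((g<th).astype(np.uint8))
  return [(int(st[i,4]),(ce[i]+[u0,v0]).round(1).tolist()) for i in range(1,n) if st[i,4]>m]
def P(x,y,h):
    a=.26; yy=-.2382+y*np.cos(a)+h*np.sin(a); z=.208-y*np.sin(a)+h*np.cos(a); return (*W(.0023+x,yy),z)
a=dark(s,(130,155,145,180),60,12); b=dark(t,(363,380,153,205),60,12); print(a,b)
for x in (.06,-.065):
  for y in (.0205,):
    print(x,y,proj(s,P(x,y,.08)),proj(t,P(x,y,.08)), 'flange',proj(s,P(x,y,.014)))
bs=sorted(a,key=lambda k:k[1][1]); bt=sorted(b,key=lambda k:-k[1][1])
for p,q in zip(bs,bt):
    X,e=tri(t,q[1],s,p[1]); w=toW(X); 
    d=np.array([w[0]-.0023,w[1]+.2382,X[2]-.208]); ca,sa=np.cos(.26),np.sin(.26)
    print('shelf frame of bore',d[0].round(4),(d[1]*ca-d[2]*sa).round(4),(d[1]*sa+d[2]*ca).round(4),e)
f=t['frame'][130:225,345:405,::-1]; cv2.imwrite('pics/z22.png',cv2.resize(f,None,fx=6,fy=6,interpolation=cv2.INTER_CUBIC))
E
```

```text
[(22, [147.5, 151.5]), (28, [137.0, 173.9])] [(14, [375.9, 153.4]), (62, [368.3, 159.4]), (15, [375.7, 171.1]), (33, [371.9, 177.2]), (31, [372.3, 183.0]), (19, [372.7, 188.6]), (62, [372.1, 196.1])]
0.06 0.0205 [135.61928986 176.23082016] [368.38994174 156.84963443] flange [134.51410712 189.00873354]
-0.065 0.0205 [146.12858091 154.20750348] [372.08999827 192.88013457] flange [144.78827972 166.89850922]
shelf frame of bore -0.0765 0.0217 0.0846 0.0004
shelf frame of bore -0.039 0.0093 -0.0057 0.0187
```

View pics/z22.png

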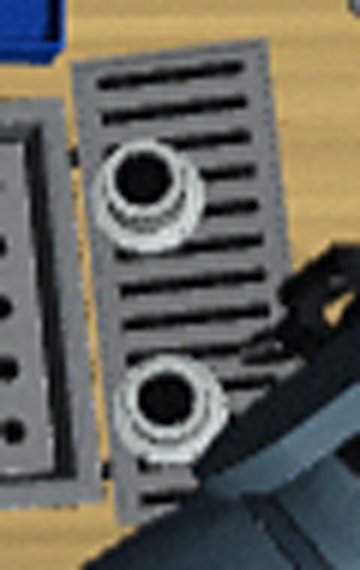

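Both bores sit where hubs flat on the shelf against its lower edge should be (y ≈ +21 mm), the lever is upright, the platform is up and the gripper is clear. Handing in.

```bash
python3 - <<'E'
from m import *
s=snap('scene','s23'); t=camera('top')
print(tri(t,(368.3,159.4),s,(137,173.9)))
print(hand_in())
E
```

```text
(array([ 0.5768, -0.2927,  0.283 ]), np.float64(0.0006))
the job is handed in; nothing more can be done
None
```

I washed both silver hubs that were on the white board and stood them on the drain shelf. The job is handed in, at about 37 s of the 210 s allowed.

- **Wash:** I set both hubs upright on the lift platform and pushed the lever to its stop. The picture showed the platform about 78 mm down. I held it there for about 3.6 s, then backed off. Lever and platform came back up with both hubs still standing.
- **Shelf:** I set each hub on the shelf and released it gently. Both tipped square and slid to rest against the lower edge, about 21 mm from the shelf's centre line (45 mm allowed).
- **Last checks:** In the last pictures both hubs stand flat inside the edges, the lever is upright, the platform is up, the bystanders looked unmoved, and the gripper is clear.

**Disagreements:**
- Measured hub-top heights came out about 5 to 10 mm too high, though the contact forces at placing fit the given sizes.
- The tool tilted about 17 degrees under the lever load and stayed tilted. I turned the jaws so the pads still gripped squarely.

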